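# Finish and close a layer of filter cartons on the shelf skid

## Robot

A 6-joint arm with a two-finger parallel gripper is mounted at the origin on the work surface. World frame = base frame: x ahead of the robot, y to its left, z up, the work surface at z = 0. Lengths are in m, angles in degrees, forces in N, time in s.
With the tool pointing down it reaches from about 0.4 to 0.825 m from the base axis. Payload 7 kg.
Tool frame: the origin (TCP) lies on the front face of the gripper's body, between the roots of the fingers; the fingertips stand 66 mm ahead of it and the grasp point (between the pads) lies 47 mm ahead of it; z points along the fingers, y is the line along which they close (so a half turn about z gives the same grasp; the last joint's range is limited). The gripper opens to 88 mm and grips with 3 to 60 N. Pads are 19 mm wide; open, the fingers measure 130 mm over their backs; the gripper's body (78 mm by 193 mm) begins 47 mm behind the grasp point.
Start: joints at [83.199, 20.546, 0.682, 0, -70.136, -16.507], TCP at [0.267, 0.62, 0.292] pointing down, gripper open.
Joint ranges: [-176.03, 176.03], [-82.01, 121.73], [-58.28, 71.71], [-173.87, 95.51], [-174.79, -0.11], [-173.66, 173.66]. Speed limits (degrees/s): [136.94, 136.94, 172.46, 180, 180, 180].

## Interface

Orientations are given as [roll, pitch, yaw] about the fixed x, y, z axes, in that order (R = Rz(yaw) Ry(pitch) Rx(roll)).
In Python, from plant import ctrl gives the robot as it stands.
- The arm moves only by the tool send_rows, never from a script. Its argument "deltas" is a list of rows, each a list of 2 entries, a list of its own where there are three numbers: the shift along the tool's x, y, z each as a share of 800 mm, from -1 to 1, then the turn about the tool's z as a share of 90 degrees, from -1 to 1. A call has exactly 5 rows; each row is the pose to reach, as a shift and turn from the pose commanded when the call began, along the tool's axes at that moment; what a row does not reach only later rows make up. A row lasts 1/12 s, in which the tool goes at most 41.7 mm and 7.16 degrees, less where a joint would pass 70% of its speed; a pose out of reach is approached as far as the arm can. A call with a number of a shift or a turn outside -1 to 1 is refused whole. A call with a gripper value outside its range is refused whole. "gripper" is the opening, from 0 (shut) to 1 (fully open), set as the call begins (left out, the last holds). The fingers move at their own pace and stop on an object; the grip force is fixed at half the most. Time passes only in rows, so rows that repeat a pose let the fingers close, or fill a call up. It gives the time, the measured TCP pose, the force, the opening and the grip force at its end, in the units of the state.
- ctrl.get_obs(): the state, without advancing time (a new reading comes with each control period).
- ctrl.snapshot(name): name is "scene" or "top"; returns a dict with "color" (384x512x3 uint8, red, green, blue), "vertical_fov" (degrees; the focal length in pixels is half the picture's height over the tangent of half this angle, whatever the lens; pixels are square), "cx", "cy" (the principal point, pixels), "rvec" (rotation vector, rad) and "tvec" (3), from world to camera coordinates, as OpenCV has them. Camera axes: x right, y down, z forward; pixel columns grow to the right and rows downward; lengths in m; the calibration is good to about 2 mm. A picture is of the moment at which its call begins. There is no depth.
- ctrl.close_job(): hands the job in; it is judged then, once.
Trained networks look in a picture, given as the dict that the camera call returned (one of the last four; its "shot" number tells which), for a name from the list of things; names that differ only in an ending like _2 or _b are one class to them, and where a whole thing is asked for, a point or a joint stands for the part that bears it (a point fixed in the world has none). Each returns a list of dicts, best first, with "conf" (0 to 1); they miss things now and then, are a little off and sometimes report something else, mostly with a low value. They report only what shows in the picture. A call takes as long as a camera call.
- ctrl.boxes_of(picture, thing): "xy" ([column, row] as shares, 0 to 1, of the picture: columns of its width, rows of its height, amid what is visible of it).
- ctrl.cut_out(picture, thing): "pixels" (384x512 bool, what is visible of it) and "xy" ([column, row] as shares, 0 to 1, of the picture: columns of its width, rows of its height, amid what is visible of it).
The state is a dict: "clock": time; "joint_pos": joint angles; "qvel": joint speeds; "tau": joint torques, N m; "tool_pos": TCP position; "orientation": TCP orientation; "force": force on the tool from outside, world axes, zero at the start; "moment": the same for the moment, N m; "opening": finger opening in m; "gripper_force": force on a finger pad.
Only numpy, scipy, OpenCV 4.12 (cv2) and the standard library are available. Lean on these libraries where they do the work, as an engineer would, in place of code of your own. Each camera call takes 0.05 s, during which the arm holds its last target. There are 200 camera calls.

## Task

The layer on the skid is begun and its three cartons lie loose: add the two filter cartons from the bench, tape side up, so that the front row holds three side by side, lengthwise, in front of the two lying across the back, and the five interlock. Fingers do not fit beside a carton in its final place, so set each down clear and slide it, pushing gently without ramming or dropping, until all five are fully home: back row tight against the back rim, front three tight against the back row. Leave the two oil filters and the tape roll where they stand.

Things in the scene. Friction and masses are not known exactly. Their poses are not given: they have to be found in the camera images.
- skid: wooden plank slab on runners, fixed to the bench. Origin at the centre of its underside on the bench, z up. Deck 36 mm above the bench, 186 mm wide (x from -93 to +93 mm) and 260 mm long (y from -130 to +130 mm). Steel rim 4 mm thick, 28 mm high above the deck, on three sides: both long sides (inner faces at x = -93 and +93) and the back (inner face at y = +130). The end at y = -130 is open.
- rim: the steel rim of the skid, on its three sides; origin and axes are those of the skid
- layer_home (a point): point on the skid's deck surface where the front row belongs: skid x = 0, y = +25 mm, axes as the skid's. With all home the three front cartons (length along skid y, side by side, 180 mm in the 186 mm between the rims) are centred at this y and the back-row cartons 75 mm further on, at y = +100 mm, touching the back rim; about 110 mm of deck at the open end stays bare.
- carton_a: loose cardboard filter carton on the bench: 90 mm long (its x axis), 60 mm wide (y), 55 mm high (z), 0.25 to 0.5 kg, corners rounded by 4 mm, a pale tape strip along its top. Origin at the centre of its underside. carton_a and carton_b are alike; either may take either of the two free places.
- carton_b: loose cardboard filter carton on the bench: 90 mm long (its x axis), 60 mm wide (y), 55 mm high (z), 0.25 to 0.5 kg, corners rounded by 4 mm, a pale tape strip along its top. Origin at the centre of its underside. carton_a and carton_b are alike; either may take either of the two free places.
- carton_c: carton like carton_a, already on the deck in the front row at the skid's +x rim, its length (x) along the skid. Laid loosely, 0 to 3 mm off the side rim and 10 to 13 mm short of its home along y: still to be slid home by pushing its end, which also drives the back-row carton behind it. There is no room for a finger between it and the rim.
- carton_d: carton like carton_a, already on the deck in the back row, its length (x) across the skid. Laid loosely 4 to 9 mm short of the back rim: still to be slid home, by pushing the carton in front against it. It can not be gripped. This one lies on the skid's -x side, centred at about x = -46 mm.
- carton_e: carton like carton_a, already on the deck in the back row, its length (x) across the skid. Laid loosely 4 to 9 mm short of the back rim: still to be slid home, by pushing the carton in front against it. It can not be gripped. This one lies on the skid's +x side, centred at about x = +46 mm.
- filter_gold: bystander: brass-coloured spin-on oil filter standing upright, 76 mm diameter, 92 mm high, 0.45 kg; origin at the centre of its underside
- filter_white: bystander: white spin-on oil filter with a blue band, 76 mm diameter, 92 mm high, 0.45 kg; origin at the centre of its underside
- tape_roll: bystander: roll of brown packing tape lying flat, 104 mm diameter, 48 mm high; origin at the centre of its underside

How it is judged:
By the outcome, as a careful person would: the job done as asked, in the order asked, and still so for the second after the job is handed in, with the robot touching nothing.
It also fails if it takes over 72 s, if anything falls off the work surface, if the arm or the gripper's body presses on something with over 40 N, if the wrist force passes 120 N, or if a joint passes its speed limit or range.

## Working session

There is one attempt and no reset: what is moved stays moved. The work goes in short steps, Python scripts to look and compute and a tool call to move; the robot and the scene stay as the last step left them, time stands still between calls to the robot, and variables do not carry over. Pictures are saved under pics/ and viewed, at most 10 in all, crops included, and the job is handed in when it is done.

Besides the shell and the picture viewer there is one more tool, called after "Call:" by a JSON object that holds its "fn" and its "kwargs", one argument or row to a line. send_rows: Moves the arm, as the interface text tells. Shift numbers are shares of 800 mm and turn numbers shares of 90 degrees, none past 1 either way. Its arguments: {"type":"object","properties":{"deltas":{"type":"array","items":{"type":"array"}},"gripper":{"type":"number"}},"required":["deltas"]}

```bash
ls; mkdir -p pics; cat > h.py <<'E'
import numpy as np,cv2
from plant import ctrl
def K(s):
    f=384/2/np.tan(np.radians(s["vertical_fov"])/2)
    return np.array([[f,0,s["cx"]],[0,f,s["cy"]],[0,0,1]])
def ray(s,uv,z):
    R=cv2.Rodrigues(np.array(s["rvec"],float))[0];t=np.array(s["tvec"],float).ravel()
    c=-R.T@t; d=(np.c_[np.atleast_2d(uv),np.ones(len(np.atleast_2d(uv)))]@np.linalg.inv(K(s)).T)@R
    return c+d*((z-c[2])/d[:,2])[:,None]
def proj(s,p):
    return cv2.projectPoints(np.array(p,float).reshape(-1,3),np.array(s["rvec"],float),np.array(s["tvec"],float),K(s),None)[0][:,0]
E
python3 - <<'E'
from h import *
print(ctrl.get_obs())
for n in("scene","top"):
    s=ctrl.snapshot(n); print(n,s["vertical_fov"],s["cx"],s["cy"],s["rvec"],s["tvec"])
    cv2.imwrite(f"pics/{n}0.png",cv2.cvtColor(s["color"],cv2.COLOR_RGB2BGR))
    for th,z in(("skid",.036),("carton_a",.055),("filter_gold",.09),("filter_white",.09),("tape_roll",.048)):
        for d in ctrl.cut_out(s,th):
            uv=np.array(d["xy"])*[512,384]; r=cv2.minAreaRect(np.argwhere(d["pixels"])[:,::-1].astype(np.float32))
            print(th,round(d["conf"],2),uv.round(),ray(s,uv,z)[0].round(3),ray(s,uv,z+(.036 if th=="carton_a" else 0))[0].round(3), [np.round(x) for x in r])
E
```

```text
pics
{'clock': 0.0, 'joint_pos': array([ 8.31984274e+01,  2.05922498e+01,  6.34269865e-01, -1.91733647e-02,
       -7.01364755e+01, -1.65059703e+01]), 'qvel': array([-0.10196374, -0.028984  , -0.11967107, -0.00722373,  0.02122824,
        0.11661876]), 'tau': array([ 4.29944259e-05, -5.82723427e+01,  2.93049020e+01,  6.99758381e+00,
        7.00752513e-03, -1.61427911e-04]), 'tool_pos': array([0.2669553 , 0.61955689, 0.29122015]), 'orientation': array([ 1.79904316e+02, -9.55732732e-03, -2.33140645e+01]), 'force': array([0.20862686, 0.06263859, 0.3849384 ]), 'moment': array([-0.02514852, -0.0233358 , -0.02454466]), 'gripper_force': 0.0, 'opening': 0.08751962119399737}
scene 44.697094133738965 253.5641237401733 196.74946255552697 [ 2.25354772  1.27183592 -0.39215649] [-0.34518948 -0.40187159  1.76395749]
skid 0.75 [256. 180.] [0.566 0.069 0.036] [0.566 0.069 0.036] [array([272., 176.]), array([62., 92.]), np.float64(73.0)]
skid 0.31 [306. 171.] [0.619 0.226 0.036] [0.619 0.226 0.036] [array([305., 172.]), array([31., 22.]), np.float64(65.0)]
carton_a 0.86 [283. 185.] [0.637 0.123 0.055
[... 2476 characters left out ...]
y([285., 128.]), array([27., 32.]), np.float64(27.0)]
filter_gold 0.48 [180. 208.] [0.555 0.209 0.09 ] [0.555 0.209 0.09 ] [array([179., 209.]), array([25., 34.]), np.float64(10.0)]
filter_white 0.92 [110. 172.] [0.655 0.394 0.09 ] [0.655 0.394 0.09 ] [array([107., 170.]), array([36., 29.]), np.float64(27.0)]
filter_white 0.53 [401. 228.] [ 0.486 -0.379  0.09 ] [ 0.486 -0.379  0.09 ] [array([401., 229.]), array([27., 36.]), np.float64(45.0)]
filter_white 0.49 [178. 209.] [0.553 0.213 0.09 ] [0.553 0.213 0.09 ] [array([179., 209.]), array([26., 35.]), np.float64(10.0)]
tape_roll 0.94 [112. 239.] [0.478 0.399 0.048] [0.478 0.399 0.048] [array([122., 238.]), array([37., 41.]), np.float64(90.0)]
```

```bash
python3 - <<'E'
import cv2
t=cv2.imread("pics/top0.png");cv2.imwrite("pics/t1.png",cv2.resize(t[110:290,80:430],(800,411),interpolation=cv2.INTER_CUBIC))
t=cv2.imread("pics/scene0.png");cv2.imwrite("pics/s1.png",cv2.resize(t[100:290,70:400],(800,461),interpolation=cv2.INTER_CUBIC))
E
```

```text
(no output)
```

View pics/t1.png

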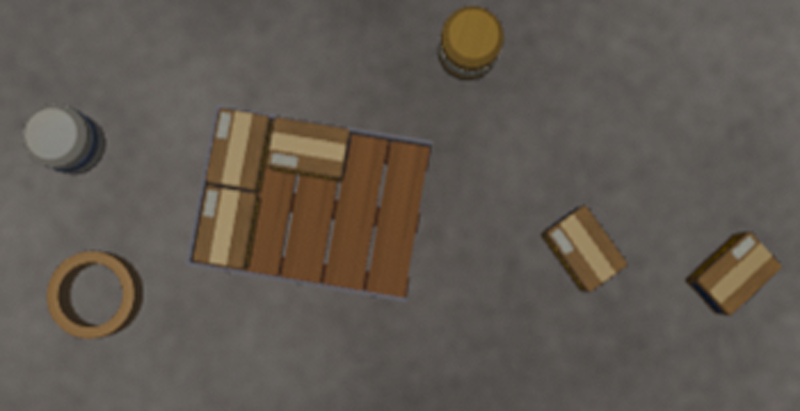

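View pics/s1.png

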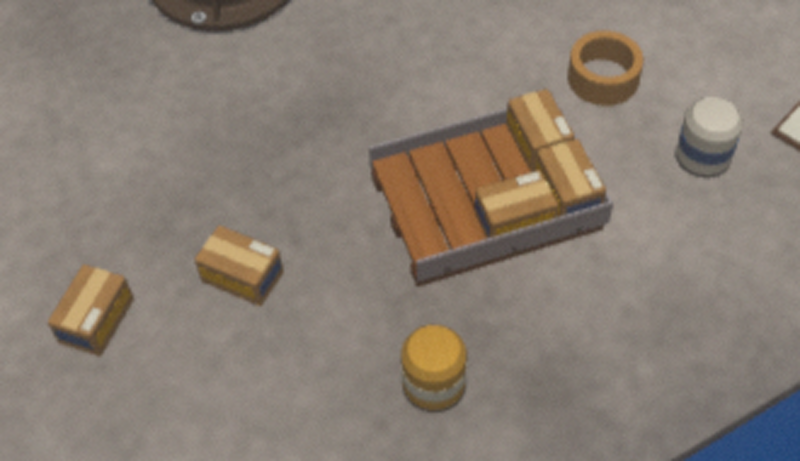

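Top view: the skid sits at crop (310,200) with its open end to the right (world −y). c is at the upper (+x) rim and d/e are at the left. The loose cartons are at about (585,250) and (733,272). Next I fit precise poses.

```bash
cat >> h.py <<'E'
from scipy.optimize import minimize
def boxpts(p,z0,L=.09,W=.06,H=.055):
    x,y,a=p; c,s=np.cos(a),np.sin(a); r=.0012 # rounding shrink at corners ~
    q=[(sx*(L/2-r),sy*(W/2-r)) for sx in(1,-1) for sy in(1,-1)]
    return np.array([[x+c*u-s*v,y+s*u+c*v,z0+h] for u,v in q for h in(0,H)])
def render(s,pts,sc=8):
    h=cv2.convexHull(((proj(s,pts)+.5)*sc).astype(np.int32)); m=np.zeros((384*2,512*2),np.uint8)
    m=np.zeros((384,512),np.uint8)
    cv2.fillPoly(m,[((proj(s,pts)[cv2.convexHull(proj(s,pts).astype(np.float32),returnPoints=False)[:,0]])*16).round().astype(np.int32)],255,cv2.LINE_AA,4)
    return m/255.
def fit(views,p0,z0):
    # views: [(shot,mask)]
    def cost(p): 
        e=0
        for s,m in views: e+=np.abs(render(s,boxpts((p0[0]+p[0]*.01,p0[1]+p[1]*.01,p0[2]+p[2]*.2),z0))-m).sum()
        return e
    b=None
    for a in (0,.8,-.8,1.57):
        r=minimize(lambda p:cost(p+np.array([0,0,a/.2])),[0,0,0],method="Nelder-Mead",options=dict(initial_simplex=[[0,0,0],[1,0,0],[0,1,0],[0,0,1]],xatol=.01,fatol=.05))
        if b is None or r.fun<b[1]: b=((p0+(r.x+[0,0,a/.2])*[.01,.01,.2]),r.fun)
    return b
def masks(s,p,z,thing="carton_a"):
    ds=ctrl.cut_out(s,thing); c=proj(s,[[p[0],p[1],z]])[0]
    ds=[d for d in ds if np.hypot(*(np.array(d["xy"])*[512,384]-c))<14]
    return ds[0]["pixels"].astype(float) if ds else None
E
cat > f1.py <<'E'
from h import *
T=ctrl.snapshot("top");S=ctrl.snapshot("scene")
for n,p,z in(("near",(.517,-.2),0),("far",(.486,-.39),0),("c",(.634,.112),.036),("d",(.547,.21),.036),("e",(.652,.195),.036)):
    o=[]
    for V in ([T,S],[T],[S]):
        v=[(s,masks(s,p,z+.04)) for s in V]; v=[x for x in v if x[1] is not None]
        if v:
            r,c=fit(v,np.array([*p,0.]),z); o.append((len(v),r[:2].round(4),np.degrees(r[2]).round(1)%180,round(c,1)))
    print(n,o)
# skid: clicked rim corners in top crop and scene crop
m=np.array([[.097,.134],[.097,-.130],[-.097,-.130],[-.097,.134]])
ut=np.array([[218,108],[432,143],[406,297],[192,262]])/(800/350)+[80,110]
us=np.array([[611,206],[415,264],[371,152],[0,0]])/(800/330)+[70,100]
def P(q): c,s=np.cos(q[2]),np.sin(q[2]); return np.c_[q[0]+c*m[:,0]-s*m[:,1],q[1]+s*m[:,0]+c*m[:,1],[.064]*4]
from scipy.optimize import least_squares
for w in((1,1),(1,0),(0,1)):
    r=least_squares(lambda q:np.r_[w[0]*(proj(T,P(q))-ut).ravel(),w[1]*(proj(S,P(q))-us)[:3].ravel()],[.58,.09,-.17])
    print("skid",w,r.x[:2].round(4),np.degrees(r.x[2]).round(2),r.fun.round(1))
E
python3 f1.py
```

```text
near [(2, array([ 0.5185, -0.2133]), np.float64(29.7), np.float64(181.6)), (1, array([ 0.5182, -0.2144]), np.float64(33.4), np.float64(79.7)), (1, array([ 0.514 , -0.2133]), np.float64(29.1), np.float64(93.3))]
far [(2, array([ 0.483 , -0.3974]), np.float64(130.6), np.float64(120.7)), (1, array([ 0.4845, -0.3976]), np.float64(127.8), np.float64(47.4)), (1, array([ 0.4799, -0.3967]), np.float64(130.2), np.float64(44.4))]
c [(1, array([0.6398, 0.12  ]), np.float64(81.3), np.float64(162.5)), (1, array([0.6398, 0.12  ]), np.float64(81.3), np.float64(162.5))]
d [(2, array([0.5526, 0.2143]), np.float64(169.8), np.float64(266.1)), (1, array([0.5539, 0.2132]), np.float64(171.7), np.float64(46.3)), (1, array([0.541 , 0.2177]), np.float64(165.0), np.float64(202.8))]
e [(2, array([0.644 , 0.2002]), np.float64(169.1), np.float64(329.1)), (1, array([0.6436, 0.1992]), np.float64(169.9), np.float64(72.9)), (1, array([0.6348, 0.2074]), np.float64(157.2), np.float64(221.8))]
skid (1, 1) [0.5812 0.1119] -10.73 [-0.5 -2.1  0.9 -1.8  1.   1.1 -2.1  0.6  0.  -0.9  0.1  0.2 -2.2 -1.5]
skid (1, 0) [0.5798 0.1114] -10.63 [-0.3 -1.5  1.  -1.4  1.2  1.5 -1.9  1.2 -0.  -0.  -0.  -0.  -0.  -0. ]
skid (0, 1) [0.5849 0.1126] -11.42 [-0.  -0.   0.  -0.   0.   0.  -0.  -0.   0.8  0.3  0.4  0.7 -1.2 -1.3]
```

```bash
cat > ov.py <<'E'
from h import *
def skp(q,pts):
    c,s=np.cos(q[2]),np.sin(q[2]); pts=np.array(pts,float)
    return np.c_[q[0]+c*pts[:,0]-s*pts[:,1],q[1]+s*pts[:,0]+c*pts[:,1],pts[:,2]]
def draw(s,q,box,f,name,grid=True):
    x0,y0,x1,y1=box
    im=cv2.resize(cv2.cvtColor(s["color"],cv2.COLOR_RGB2BGR)[y0:y1,x0:x1],None,fx=f,fy=f,interpolation=cv2.INTER_CUBIC)
    def pl(p,col,cl):
        u=((proj(s,skp(q,p))-[x0,y0]+.5)*f-.5).round().astype(np.int32); cv2.polylines(im,[u],cl,col,1)
    pl([(.097,-.13,.064),(.097,.134,.064),(-.097,.134,.064),(-.097,-.13,.064)],(255,255,0),False)
    pl([(.093,-.13,.064),(.093,.13,.064),(-.093,.13,.064),(-.093,-.13,.064)],(0,255,0),False)
    pl([(.093,-.13,.036),(-.093,-.13,.036)],(0,0,255),False)
    cv2.imwrite(name,im)
E
python3 - <<'E'
from ov import *
T=ctrl.snapshot("top");S=ctrl.snapshot("scene")
q=[.5805,.1115,np.radians(-10.7)]
draw(T,q,(158,150,278,246),6,"pics/o1.png"); draw(S,q,(215,130,335,225),6,"pics/o2.png")
E
```

```text
(no output)
```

View pics/o1.png

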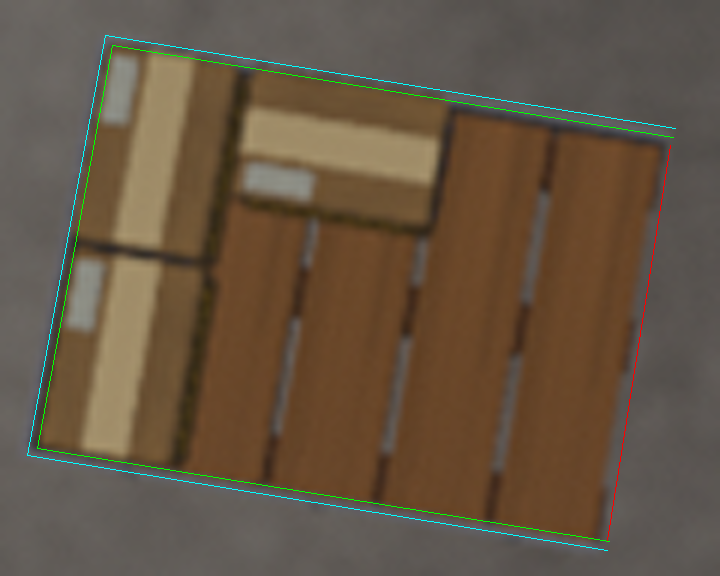

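View pics/o2.png

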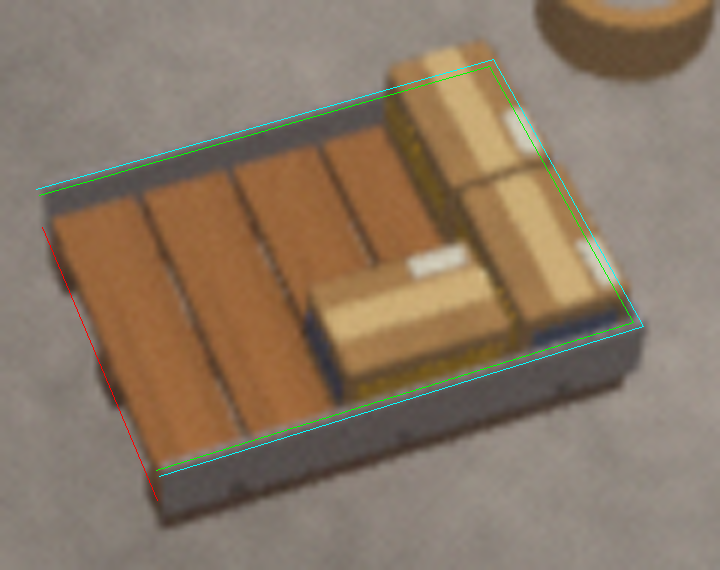

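```bash
cat > sk.py <<'E'
from ov import *
def edges(s,q):
    g=s["color"].astype(np.float32); g=cv2.GaussianBlur(g[...,0]-g[...,2],(0,0),.6)
    t=np.linspace(-.016,.016,65)
    def sweep(f,vs):
        o=[]
        for v in vs:
            uv=proj(s,skp(q,[f(v,d) for d in t])).astype(np.float32)
            p=cv2.remap(g,uv[:,0].reshape(1,-1),uv[:,1].reshape(1,-1),cv2.INTER_LINEAR)[0]
            lo,hi=p[-6:].mean(),p[:6].mean(); 
            if hi-lo<12: continue
            i=np.argmax(p<(lo+hi)/2); o.append((v,t[i]*1e3))
        return np.array(o)
    # outward positive
    return dict(front=sweep(lambda v,d:(v,-.13-d,.036),np.linspace(-.085,.085,25)),
      px=sweep(lambda v,d:(.093+d,v,.036),np.linspace(-.125,-.05,14)),
      mx=sweep(lambda v,d:(-.093-d,v,.036),np.linspace(-.125,.03,20)))
if __name__=="__main__":
    T=ctrl.snapshot("top");S=ctrl.snapshot("scene")
    q=[.5805,.1115,np.radians(-10.7)]
    for s in(T,S):
        R=cv2.Rodrigues(np.array(s["rvec"],float))[0];print("cam",(-R.T@np.array(s["tvec"]).ravel()).round(3))
        for k,v in edges(s,q).items():
            if len(v)>3: print(k,len(v),"med",np.median(v[:,1]).round(1),"slope deg",np.degrees(np.polyfit(v[:,0],v[:,1]/1e3,1)[0]).round(2),"iqr",np.subtract(*np.percentile(v[:,1],[75,25])).round(1))
E
python3 sk.py
```

```text
cam [0.483 0.033 1.221]
front 25 med -5.0 slope deg 0.4 iqr 1.0
px 14 med -1.5 slope deg 0.15 iqr 0.5
mx 20 med 0.5 slope deg -0.38 iqr 0.5
cam [ 1.316 -0.396  1.226]
front 23 med -5.0 slope deg 0.22 iqr 0.7
mx 20 med 3.5 slope deg 0.02 iqr 1.0
```

```bash
cat > plan.py <<'E'
from h import *
Q=np.array([.5799,.1167,np.radians(-11.0)])
def sk(x,y): # mm in skid -> world
    c,s=np.cos(Q[2]),np.sin(Q[2]); x,y=x/1e3,y/1e3; return [Q[0]+c*x-s*y,Q[1]+s*x+c*y]
def tosk(p): 
    c,s=np.cos(Q[2]),np.sin(Q[2]); d=np.array(p[:2])-Q[:2]; return np.array([c*d[0]+s*d[1],-s*d[0]+c*d[1]])*1e3
def plan(wps,dmax=.2,amax=34,p=None):
    o=ctrl.get_obs()
    if p is None: p=[*o["tool_pos"],o["orientation"][2]]
    p=np.array(p,float)
    print("t",round(o["clock"],2),"p",p.round(4),"F",o["force"].round(1),"open",round(o["opening"],4),"skid",tosk(p).round(1))
    for w in wps:
        w=np.array(w,float); d=w-p; d[3]=(d[3]+180)%360-180
        n=max(1,int(np.ceil(max(np.linalg.norm(d[:3])/dmax,abs(d[3])/amax))))
        for i in range(n):
            a=np.radians(p[3]+d[3]*i/n); x,y,z=d[:3]/n
            v=np.array([np.cos(a)*x+np.sin(a)*y,np.sin(a)*x-np.cos(a)*y,-z])/.8
            print("  ",v.round(4).tolist(),round(-d[3]/n/90,4))
        print("--"); p=np.array([*w[:3],p[3]+d[3]])
E
python3 - <<'E'
from plan import *
plan([[.5185,-.2133,.2,-149.5]],dmax=.2)
E
```

```text
t 1.9 p [  0.2671   0.6199   0.2922 -23.3092] F [ 0.6 -0.2 -0.4] open 0.0872 skid [-403.1  434.3]
   [0.1401, 0.1664, 0.023] 0.2804
   [0.1977, 0.0908, 0.023] 0.2804
   [0.2176, -0.0022, 0.023] 0.2804
   [0.1959, -0.0947, 0.023] 0.2804
   [0.1368, -0.1692, 0.023] 0.2804
--
```

Call:
{"fn": "send_rows", "kwargs": {
  "deltas": [
    [[0.03, 0.034, 0.005], 0.056],
    [[0.057, 0.067, 0.01], 0.112],
    [[0.084, 0.1, 0.014], 0.168],
    [[0.112, 0.133, 0.018], 0.224],
    [[0.14, 0.166, 0.023], 0.28]
  ],
  "gripper": 1
}}

```text
clock: 2.32
tool_pos: [0.3176, 0.4521, 0.2738]
orientation: [-180.0, 0.0, -48.7]
force: [1.1, -0.8, 0.2]
opening: 0.0876
gripper_force: 0.0
```

Call:
{"fn": "send_rows", "kwargs": {
  "deltas": [
    [[0.04, 0.018, 0.005], 0.056],
    [[0.08, 0.036, 0.01], 0.112],
    [[0.119, 0.054, 0.014], 0.168],
    [[0.158, 0.073, 0.018], 0.224],
    [[0.198, 0.091, 0.023], 0.28]
  ]
}}

```text
clock: 2.73
tool_pos: [0.3679, 0.2851, 0.2556]
orientation: [-180.0, 0.0, -73.9]
force: [1.9, -0.4, 0.3]
opening: 0.0879
gripper_force: 0.0
```

Call:
{"fn": "send_rows", "kwargs": {
  "deltas": [
    [[0.044, 0, 0.005], 0.056],
    [[0.087, 0, 0.01], 0.112],
    [[0.131, -0.001, 0.014], 0.168],
    [[0.174, -0.002, 0.018], 0.224],
    [[0.218, -0.002, 0.023], 0.28]
  ]
}}

```text
clock: 3.15
tool_pos: [0.4186, 0.1183, 0.2374]
orientation: [-179.9, 0.1, -99.1]
force: [1.0, 0.4, -0.4]
opening: 0.0875
gripper_force: 0.0
```

Call:
{"fn": "send_rows", "kwargs": {
  "deltas": [
    [[0.04, -0.019, 0.005], 0.056],
    [[0.08, -0.038, 0.01], 0.112],
    [[0.118, -0.057, 0.014], 0.168],
    [[0.157, -0.076, 0.018], 0.224],
    [[0.196, -0.095, 0.023], 0.28]
  ]
}}

```text
clock: 3.57
tool_pos: [0.4694, -0.0486, 0.219]
orientation: [-179.9, 0.1, -124.3]
force: [1.7, 0.6, 1.2]
opening: 0.088
gripper_force: 0.0
```

Call:
{"fn": "send_rows", "kwargs": {
  "deltas": [
    [[0.028, -0.034, 0.005], 0.056],
    [[0.055, -0.068, 0.01], 0.112],
    [[0.083, -0.102, 0.014], 0.168],
    [[0.11, -0.136, 0.018], 0.224],
    [[0.137, -0.169, 0.023], 0.28]
  ]
}}

```text
clock: 3.98
tool_pos: [0.52, -0.2154, 0.2003]
orientation: [-180.0, 0.0, -149.6]
force: [-0.3, 1.5, 0.3]
opening: 0.0875
gripper_force: 0.0
```

```bash
python3 - <<'E'
from plan import *
print(ctrl.get_obs()["joint_pos"].round(1))
plan([[.5185,-.2133,.1,-149.5]])
E
```

```text
[ -2.6  14.5 -20.9   0.  -54.6 -57. ]
t 3.98 p [   0.52     -0.2154    0.2003 -149.5605] F [-0.3  1.5  0.3] open 0.0875 skid [   4.6 -337.5]
   [0.0003, 0.0033, 0.1253] -0.0007
--
```

Call:
{"fn": "send_rows", "kwargs": {
  "deltas": [
    [[0, 0.001, 0.025], 0],
    [[0, 0.002, 0.05], 0],
    [[0, 0.003, 0.08], 0],
    [[0, 0.003, 0.105], 0],
    [[0, 0.003, 0.125], 0]
  ]
}}

```text
clock: 4.4
tool_pos: [0.5178, -0.2116, 0.0987]
orientation: [180.0, -0.0, -149.3]
force: [-0.4, -0.0, -0.0]
opening: 0.0876
gripper_force: 0.0
```

Call:
{"fn": "send_rows", "kwargs": {
  "deltas": [
    [[0, 0, 0], 0],
    [[0, 0, 0], 0],
    [[0, 0, 0], 0],
    [[0, 0, 0], 0],
    [[0, 0, 0], 0]
  ],
  "gripper": 0.5
}}

```text
clock: 4.82
tool_pos: [0.5191, -0.2115, 0.1015]
orientation: [-179.9, 0.1, -149.3]
force: [0.9, 0.5, 2.9]
opening: 0.0603
gripper_force: 29.9
```

Call:
{"fn": "send_rows", "kwargs": {
  "deltas": [
    [[0, 0, 0], 0],
    [[0, 0, 0], 0],
    [[0, 0, -0.01], 0],
    [[0, 0, -0.03], 0],
    [[0, 0, -0.06], 0]
  ]
}}

```text
clock: 5.23
tool_pos: [0.5164, -0.2111, 0.1469]
orientation: [179.8, -0.2, -149.4]
force: [0.2, -0.6, -3.2]
opening: 0.0599
gripper_force: 29.6
```

```bash
python3 - <<'E'
from plan import *
plan([[*sk(-61,-85),.2,-101],[*sk(-61,-85),.14,-101]])
E
```

```text
t 5.23 p [ 5.164000e-01 -2.111000e-01  1.469000e-01 -1.493502e+02] F [ 0.2 -0.6 -3.2] open 0.0599 skid [ 2.000e-01 -3.338e+02]
   [-0.0748, 0.1417, -0.0332] -0.2686
   [-0.1262, 0.0986, -0.0332] -0.2686
--
   [-0.0, 0.0, 0.075] -0.0
--
```

Call:
{"fn": "send_rows", "kwargs": {
  "deltas": [
    [[-0.01, 0.02, -0.01], -0.04],
    [[-0.025, 0.05, -0.02], -0.1],
    [[-0.042, 0.08, -0.03], -0.16],
    [[-0.06, 0.112, -0.034], -0.22],
    [[-0.075, 0.142, -0.034], -0.27]
  ]
}}

```text
clock: 5.65
tool_pos: [0.5118, -0.0818, 0.1765]
orientation: [-180.0, 0.1, -124.8]
force: [0.2, 1.1, -2.9]
opening: 0.0603
gripper_force: 29.6
```

Call:
{"fn": "send_rows", "kwargs": {
  "deltas": [
    [[-0.03, 0.024, -0.01], -0.06],
    [[-0.06, 0.047, -0.02], -0.12],
    [[-0.09, 0.07, -0.03], -0.18],
    [[-0.112, 0.088, -0.034], -0.23],
    [[-0.126, 0.099, -0.034], -0.27]
  ]
}}

```text
clock: 6.07
tool_pos: [0.5046, 0.0471, 0.2038]
orientation: [-179.9, 0.1, -100.4]
force: [-0.7, -0.2, -3.3]
opening: 0.0597
gripper_force: 29.6
```

Call:
{"fn": "send_rows", "kwargs": {
  "deltas": [
    [[0, 0, 0], 0],
    [[0, 0, 0], 0],
    [[0, 0, 0], 0],
    [[0, 0, 0], 0],
    [[0, 0, 0], 0]
  ]
}}

```text
clock: 6.48
tool_pos: [0.5047, 0.0441, 0.2024]
orientation: [180.0, -0.0, -100.8]
force: [-0.1, -0.5, -4.0]
opening: 0.0603
gripper_force: 29.6
```

```bash
python3 - <<'E'
from ov import *
from plan import *
plan([[*sk(-60,-85),.137,-101]])
S=ctrl.snapshot("scene"); draw(S,Q,(195,110,335,215),5.7,"pics/o3.png")
E
```

```text
t 6.48 p [ 5.047000e-01  4.410000e-02  2.024000e-01 -1.008149e+02] F [-0.1 -0.5 -4. ] open 0.0603 skid [-59.9 -85.6]
   [-0.0008, 0.0001, 0.0818] 0.0021
--
```

View pics/o3.png

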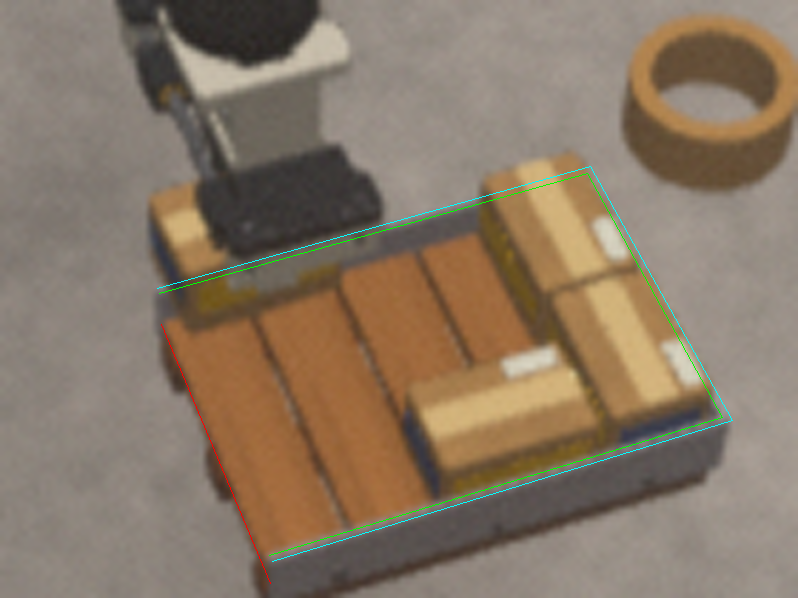

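The carton hangs over the −x column (carton about (190–375, 190–320)), and the skid outline now fits the deck. I'm lowering it now.

Call:
{"fn": "send_rows", "kwargs": {
  "deltas": [
    [[0, 0, 0.015], 0],
    [[0, 0, 0.035], 0],
    [[0, 0, 0.055], 0],
    [[0, 0, 0.07], 0],
    [[0, 0, 0.078], 0]
  ]
}}

```text
clock: 6.95
tool_pos: [0.5042, 0.0441, 0.1386]
orientation: [179.9, -0.1, -100.8]
force: [-0.5, -0.2, -2.9]
opening: 0.0603
gripper_force: 29.6
```

Call:
{"fn": "send_rows", "kwargs": {
  "deltas": [
    [[0, 0, 0.001], 0],
    [[0, 0, 0.002], 0],
    [[0, 0, 0.003], 0],
    [[0, 0, 0.004], 0],
    [[0, 0, 0.004], 0]
  ]
}}

```text
clock: 7.37
tool_pos: [0.5052, 0.045, 0.1375]
orientation: [-179.9, 0.0, -100.7]
force: [0.1, 0.3, -3.8]
opening: 0.0606
gripper_force: 29.6
```

Call:
{"fn": "send_rows", "kwargs": {
  "deltas": [
    [[0, 0, 0.001], 0],
    [[0, 0, 0.002], 0],
    [[0, 0, 0.003], 0],
    [[0, 0, 0.003], 0],
    [[0, 0, 0.003], 0]
  ]
}}

```text
clock: 7.78
tool_pos: [0.5053, 0.0451, 0.1374]
orientation: [-179.9, 0.0, -100.7]
force: [-9.9, 0.7, 25.0]
opening: 0.0602
gripper_force: 29.6
```

Call:
{"fn": "send_rows", "kwargs": {
  "deltas": [
    [[0, 0, -0.001], 0],
    [[0, 0, -0.002], 0],
    [[0, 0, -0.002], 0],
    [[0, 0, -0.002], 0],
    [[0, 0, -0.002], 0]
  ]
}}

```text
clock: 8.2
tool_pos: [0.5053, 0.0451, 0.1374]
orientation: [-179.9, 0.0, -100.7]
force: [-4.0, 0.3, 11.1]
opening: 0.0602
gripper_force: 29.6
```

Call:
{"fn": "send_rows", "kwargs": {
  "deltas": [
    [[0, 0, 0], 0],
    [[0, 0, 0], 0],
    [[0, 0, 0], 0],
    [[0, 0, 0], 0],
    [[0, 0, 0], 0]
  ],
  "gripper": 1
}}

```text
clock: 8.62
tool_pos: [0.505, 0.0449, 0.1361]
orientation: [-180.0, -0.0, -100.7]
force: [-0.2, -0.7, 0.1]
opening: 0.0858
gripper_force: 0.0
```

Call:
{"fn": "send_rows", "kwargs": {
  "deltas": [
    [[0, 0, -0.02], 0],
    [[0, 0, -0.05], 0],
    [[0, 0, -0.09], 0],
    [[0, 0, -0.12], 0],
    [[0, 0, -0.15], 0]
  ]
}}

```text
clock: 9.03
tool_pos: [0.5049, 0.0449, 0.2576]
orientation: [-180.0, 0.0, -100.7]
force: [0.9, -0.3, -1.0]
opening: 0.0877
gripper_force: 0.0
```

```bash
python3 - <<'E'
from plan import *
plan([[.483,-.3974,.22,-50.5],[.483,-.3974,.09,-50.5]])
E
```

```text
t 9.03 p [ 5.049000e-01  4.490000e-02  2.576000e-01 -1.007044e+02] F [ 0.9 -0.3 -1. ] open 0.0877 skid [-59.9 -84.8]
   [0.1828, -0.0253, 0.0157] -0.1859
   [0.1823, 0.0284, 0.0157] -0.1859
   [0.1664, 0.0797, 0.0157] -0.1859
--
   [0.0, -0.0, 0.1625] -0.0
--
```

Call:
{"fn": "send_rows", "kwargs": {
  "deltas": [
    [[0.02, 0, 0], 0],
    [[0.04, 0, 0], 0],
    [[0.06, 0, 0], 0],
    [[0.08, 0, 0], 0],
    [[0.092, 0, 0.0], -0.003]
  ],
  "gripper": 0
}}

```text
clock: 9.45
tool_pos: [0.4908, -0.0285, 0.2561]
orientation: [180.0, -0.0, -100.5]
force: [0.3, -0.1, -0.4]
opening: 0.0602
gripper_force: 0.0
```

Call:
{"fn": "send_rows", "kwargs": {
  "deltas": [
    [[0, 0, 0.03], 0],
    [[0, 0, 0.07], 0],
    [[0, 0, 0.115], 0],
    [[0, 0, 0.155], 0],
    [[0, 0, 0.183], 0]
  ]
}}

```text
clock: 9.87
tool_pos: [0.4901, -0.0278, 0.1072]
orientation: [179.9, -0.0, -100.5]
force: [0.7, -0.2, -0.1]
opening: 0.0267
gripper_force: 0.0
```

Call:
{"fn": "send_rows", "kwargs": {
  "deltas": [
    [[-0.003, 0, 0], 0],
    [[-0.006, 0, 0], 0],
    [[-0.009, 0, 0], 0],
    [[-0.012, 0, 0], 0],
    [[-0.015, 0, 0], 0]
  ]
}}

```text
clock: 10.28
tool_pos: [0.4945, -0.0149, 0.1114]
orientation: [-179.8, 0.1, -100.4]
force: [-0.2, -0.0, 1.4]
opening: 0.0004
gripper_force: 0.0
```

```bash
cat > look.py <<'E'
from plan import *
import sys
plan([])
T=ctrl.snapshot("top");S=ctrl.snapshot("scene")
for a in sys.argv[1:]:
    x,y,ang=map(float,a.split(",")); p=sk(x,y)
    for V,nm in(([T],"top"),([S],"scn")):
        v=[(s,masks(s,p,.07)) for s in V]; v=[t for t in v if t[1] is not None]
        if v:
            b=None
            def cost(q): return sum(np.abs(render(s,boxpts(q,.036))-m).sum() for s,m in v)
            x0=np.array([*p,Q[2]+np.radians(ang)])
            r=minimize(lambda q:cost(x0+q*[.01,.01,.1]),[0,0,0],method="Nelder-Mead",options=dict(initial_simplex=[[0,0,0],[1,0,0],[0,1,0],[0,0,1]]))
            z=x0+r.x*[.01,.01,.1]; print(a,nm,tosk(z).round(1),np.degrees(z[2]-x0[2]).round(1),round(r.fun))
E
python3 look.py -- 2>/dev/null | head -1; python3 look.py -60,-80,90 60,14,90 -46,94,0 46,94,0
```

```text
t 10.28 p [ 4.945000e-01 -1.490000e-02  1.114000e-01 -1.004146e+02] F [-0.2 -0.   1.4] open 0.0004 skid [ -58.8 -145.5]
t 10.38 p [ 4.942000e-01 -1.500000e-02  1.110000e-01 -1.004061e+02] F [ 0.2 -0.4  0.3] open 0.0002 skid [ -59.  -145.6]
-60,-80,90 scn [-62.9 -71.6] -0.6 451
60,14,90 top [62.7 11.3] 0.2 53
60,14,90 scn [59.2 13.6] 0.8 158
-46,94,0 top [-44.8  89.1] 0.2 76
-46,94,0 scn [-49.5  92.1] 0.4 177
46,94,0 top [47.2 92.4] 1.0 64
46,94,0 scn [40.2 96.5] -0.9 179
```

Call:
{"fn": "send_rows", "kwargs": {
  "deltas": [
    [[-0.004, 0, 0.001], 0.006],
    [[-0.009, 0, 0.001], 0.006],
    [[-0.015, 0, 0.001], 0.006],
    [[-0.021, 0, 0.001], 0.006],
    [[-0.027, 0, 0.001], 0.006]
  ]
}}

```text
clock: 11.3
tool_pos: [0.4973, 0.0062, 0.1088]
orientation: [180.0, -0.0, -101.0]
force: [-0.7, -1.9, -1.5]
opening: 0.0
gripper_force: 0.9
```

Call:
{"fn": "send_rows", "kwargs": {
  "deltas": [
    [[-0.006, 0, 0], 0],
    [[-0.012, 0, 0], 0],
    [[-0.018, 0, 0], 0],
    [[-0.024, 0, 0], 0],
    [[-0.03, 0, 0], 0]
  ]
}}

```text
clock: 11.72
tool_pos: [0.502, 0.0298, 0.1089]
orientation: [180.0, 0.0, -101.0]
force: [-0.1, -1.8, -1.8]
opening: 0.0009
gripper_force: 0.7
```

Call:
{"fn": "send_rows", "kwargs": {
  "deltas": [
    [[-0.006, 0, 0], 0],
    [[-0.012, 0, 0], 0],
    [[-0.018, 0, 0], 0],
    [[-0.024, 0, 0], 0],
    [[-0.03, 0, 0], 0]
  ]
}}

```text
clock: 12.13
tool_pos: [0.5065, 0.0532, 0.109]
orientation: [180.0, -0.0, -101.0]
force: [0.2, -1.2, -0.7]
opening: 0.0003
gripper_force: 0.7
```

Call:
{"fn": "send_rows", "kwargs": {
  "deltas": [
    [[-0.006, 0, 0], 0],
    [[-0.012, 0, 0], 0],
    [[-0.018, 0, 0], 0],
    [[-0.023, 0, 0], 0],
    [[-0.027, 0, 0], 0]
  ]
}}

```text
clock: 12.55
tool_pos: [0.5107, 0.0744, 0.109]
orientation: [-180.0, 0.0, -101.0]
force: [-0.8, -2.2, -1.2]
opening: 0.0007
gripper_force: 0.8
```

```bash
python3 look.py -62,10,90 -46,94,0 60,14,90
```

```text
t 12.55 p [ 5.107000e-01  7.440000e-02  1.090000e-01 -1.009717e+02] F [-0.8 -2.2 -1.2] open 0.0007 skid [-59.9 -54.7]
-62,10,90 scn [-59.9  10. ] -0.4 465
-46,94,0 top [-41.8  90.2] 1.2 251
-46,94,0 scn [-48.9  93.2] -6.2 213
60,14,90 top [62.5 11.6] 1.5 128
60,14,90 scn [57.5 13.4] 1.9 156
```

Call:
{"fn": "send_rows", "kwargs": {
  "deltas": [
    [[-0.003, 0, 0], 0],
    [[-0.006, 0, 0], 0],
    [[-0.009, 0, 0], 0],
    [[-0.012, 0, 0], 0],
    [[-0.014, 0, 0], 0]
  ]
}}

```text
clock: 13.37
tool_pos: [0.5126, 0.085, 0.109]
orientation: [180.0, -0.0, -101.0]
force: [-0.4, -4.6, 3.2]
opening: 0.0001
gripper_force: 2.3
```

Call:
{"fn": "send_rows", "kwargs": {
  "deltas": [
    [[-0.002, 0, 0], 0],
    [[-0.004, 0, 0], 0],
    [[-0.006, 0, 0], 0],
    [[-0.008, 0, 0], 0],
    [[-0.009, 0, 0], 0]
  ]
}}

```text
clock: 13.78
tool_pos: [0.5137, 0.0915, 0.109]
orientation: [180.0, -0.1, -101.0]
force: [-0.6, -8.1, 4.8]
opening: 0.0003
gripper_force: 4.3
```

Call:
{"fn": "send_rows", "kwargs": {
  "deltas": [
    [[-0.001, 0, 0], 0],
    [[-0.002, 0, 0], 0],
    [[-0.003, 0, 0], 0],
    [[-0.0035, 0, 0], 0],
    [[-0.004, 0, 0], 0]
  ]
}}

```text
clock: 14.2
tool_pos: [0.5142, 0.0945, 0.109]
orientation: [180.0, -0.1, -101.0]
force: [-2.3, -8.3, 6.7]
opening: 0.0004
gripper_force: 4.3
```

Call:
{"fn": "send_rows", "kwargs": {
  "deltas": [
    [[-0.001, 0, 0], 0],
    [[-0.002, 0, 0], 0],
    [[-0.003, 0, 0], 0],
    [[-0.0035, 0, 0], 0],
    [[-0.004, 0, 0], 0]
  ]
}}

```text
clock: 14.62
tool_pos: [0.5146, 0.0966, 0.109]
orientation: [179.9, -0.2, -101.0]
force: [1.1, -16.7, 7.8]
opening: 0.0003
gripper_force: 8.1
```

Call:
{"fn": "send_rows", "kwargs": {
  "deltas": [
    [[-0.001, 0, 0], 0],
    [[-0.0015, 0, 0], 0],
    [[-0.002, 0, 0], 0],
    [[-0.0025, 0, 0], 0],
    [[-0.0025, 0, 0], 0]
  ]
}}

```text
clock: 15.03
tool_pos: [0.5145, 0.0968, 0.109]
orientation: [179.9, -0.3, -101.0]
force: [0.8, -23.5, 8.6]
opening: 0.0005
gripper_force: 11.9
```

Call:
{"fn": "send_rows", "kwargs": {
  "deltas": [
    [[0.01, 0, 0], 0],
    [[0.03, 0, 0], 0],
    [[0.06, 0, -0.03], 0],
    [[0.08, 0, -0.08], 0],
    [[0.1, 0, -0.12], 0]
  ]
}}

```text
clock: 15.45
tool_pos: [0.4999, 0.0209, 0.2058]
orientation: [179.9, -0.0, -101.0]
force: [2.6, 0.0, -0.2]
opening: 0.0007
gripper_force: 0.0
```

```bash
python3 - <<'E'
from plan import *
plan([[.483,-.3974,.21,-50.5],[.483,-.3974,.09,-50.5]])
E
```

```text
t 15.45 p [ 4.999000e-01  2.090000e-02  2.058000e-01 -1.009519e+02] F [ 2.6  0.  -0.2] open 0.0007 skid [ -60.2 -109.4]
   [0.1724, -0.0262, -0.0017] -0.1869
   [0.1726, 0.0248, -0.0017] -0.1869
   [0.1581, 0.0737, -0.0017] -0.1869
--
   [0.0, -0.0, 0.15] -0.0
--
```

Call:
{"fn": "send_rows", "kwargs": {
  "deltas": [
    [[0.034, -0.005, 0], -0.037],
    [[0.069, -0.01, 0], -0.075],
    [[0.103, -0.016, 0], -0.112],
    [[0.138, -0.021, 0], -0.15],
    [[0.172, -0.026, -0.002], -0.187]
  ],
  "gripper": 1
}}

```text
clock: 15.87
tool_pos: [0.4944, -0.1184, 0.2065]
orientation: [-179.9, 0.1, -83.9]
force: [0.5, -0.2, -0.2]
opening: 0.0285
gripper_force: 0.0
```

Call:
{"fn": "send_rows", "kwargs": {
  "deltas": [
    [[0.034, 0.005, 0], -0.037],
    [[0.069, 0.01, 0], -0.075],
    [[0.103, 0.015, 0], -0.112],
    [[0.138, 0.02, 0], -0.15],
    [[0.173, 0.025, -0.002], -0.187]
  ]
}}

```text
clock: 16.28
tool_pos: [0.4886, -0.2583, 0.2078]
orientation: [-179.9, 0.0, -67.1]
force: [0.3, -0.1, 1.0]
opening: 0.0616
gripper_force: 0.0
```

Call:
{"fn": "send_rows", "kwargs": {
  "deltas": [
    [[0.032, 0.015, 0], -0.037],
    [[0.064, 0.03, 0], -0.075],
    [[0.096, 0.044, 0], -0.112],
    [[0.128, 0.059, 0], -0.15],
    [[0.158, 0.074, -0.002], -0.187]
  ]
}}

```text
clock: 16.7
tool_pos: [0.4828, -0.3979, 0.2092]
orientation: [-179.9, -0.0, -50.3]
force: [1.5, 0.3, -0.3]
opening: 0.0872
gripper_force: 0.0
```

```bash
python3 look.py -62,22,90 -46,97,0 60,12,90 46,92,0; python3 - <<'E'
from plan import *
from sk import edges
plan([[.483,-.3974,.09,-50.5]])
T=ctrl.snapshot("top")
for k,v in edges(T,Q).items():
    if len(v)>3: print(k,len(v),np.median(v[:,1]).round(1))
from ov import draw
draw(T,Q,(158,150,278,246),6,"pics/o4.png")
E
```

```text
t 16.7 p [  0.4828  -0.3979   0.2092 -50.3067] F [ 1.5  0.3 -0.3] open 0.0872 skid [   2.9 -523.7]
-62,22,90 top [-54.4  22.1] 2.3 49
-62,22,90 scn [-59.4  23.5] -4.9 74
-46,97,0 top [-44.2  98.6] -1.1 108
-46,97,0 scn [-65.2 109.2] -15.8 271
60,12,90 top [63.7 11.8] 1.8 80
60,12,90 scn [57.6 14.4] 2.9 201
46,92,0 top [48.5 92.5] 0.2 59
46,92,0 scn [36.1 96.8] -1.0 162
t 17.2 p [  0.4833  -0.3957   0.21   -50.4322] F [ 0.3 -0.2 -0.5] open 0.0876 skid [   2.9 -521.4]
   [0.0014, 0.0016, 0.15] 0.0008
--
front 25 -0.5
px 14 0.5
mx 20 -1.0
```

View pics/o4.png

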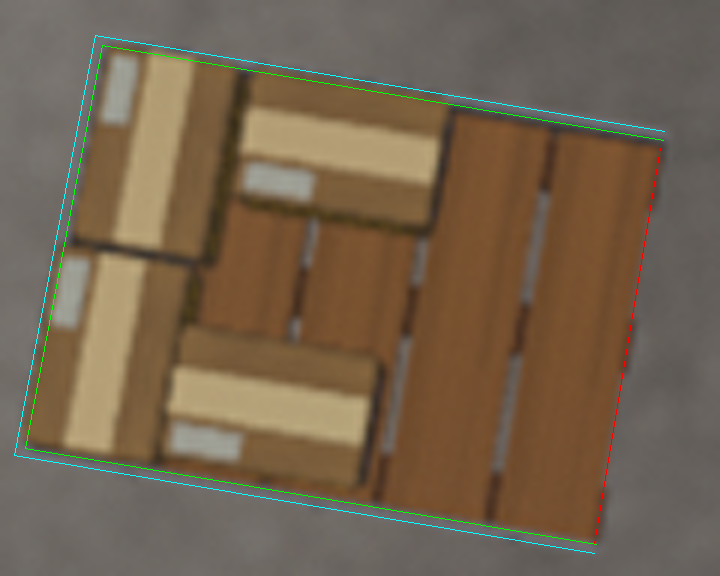

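Top view: the first carton is seated against d and d is on the rim, but it sits about 6 mm off the −x rim (its edge at y≈487, rim at y≈505). I'll place the second carton first, then nudge the first one sideways.

Call:
{"fn": "send_rows", "kwargs": {
  "deltas": [
    [[0, 0, 0.03], 0],
    [[0, 0, 0.06], 0],
    [[0.001, 0.001, 0.095], 0],
    [[0.001, 0.001, 0.125], 0],
    [[0.001, 0.001, 0.15], 0]
  ]
}}

```text
clock: 17.67
tool_pos: [0.4826, -0.3969, 0.0882]
orientation: [180.0, 0.0, -50.5]
force: [0.6, 0.2, 0.7]
opening: 0.0876
gripper_force: 0.0
```

Call:
{"fn": "send_rows", "kwargs": {
  "deltas": [
    [[0, 0, 0], 0],
    [[0, 0, 0], 0],
    [[0, 0, 0], 0],
    [[0, 0, 0], 0],
    [[0, 0, 0], 0]
  ],
  "gripper": 0.5
}}

```text
clock: 18.08
tool_pos: [0.4838, -0.3979, 0.0915]
orientation: [-179.9, -0.2, -50.5]
force: [2.5, 2.2, -1.1]
opening: 0.0601
gripper_force: 17.2
```

Call:
{"fn": "send_rows", "kwargs": {
  "deltas": [
    [[0, 0, 0], 0],
    [[0, 0, -0.01], 0],
    [[0, 0, -0.03], 0],
    [[0, 0, -0.06], 0],
    [[0, 0, -0.09], 0]
  ]
}}

```text
clock: 18.5
tool_pos: [0.4818, -0.3971, 0.162]
orientation: [179.9, 0.2, -50.5]
force: [1.0, 0.4, -3.3]
opening: 0.06
gripper_force: 29.9
```

```bash
sed -i 's/^Q=.*/Q=np.array([.5795,.1143,np.radians(-11.0)])/' plan.py; python3 - <<'E'
from plan import *
plan([[*sk(-3,-87),.2,-101]])
E
```

```text
t 18.5 p [  0.4818  -0.3971   0.162  -50.5129] F [ 1.   0.4 -3.3] open 0.06 skid [   1.7 -520.6]
   [-0.1165, -0.1381, -0.0158] 0.187
   [-0.1515, -0.0985, -0.0158] 0.187
   [-0.1735, -0.0504, -0.0158] 0.187
--
```

Call:
{"fn": "send_rows", "kwargs": {
  "deltas": [
    [[-0.015, -0.018, -0.003], 0.03],
    [[-0.04, -0.047, -0.006], 0.065],
    [[-0.065, -0.077, -0.009], 0.105],
    [[-0.092, -0.108, -0.013], 0.146],
    [[-0.117, -0.138, -0.016], 0.187]
  ]
}}

```text
clock: 18.92
tool_pos: [0.5078, -0.2537, 0.1749]
orientation: [180.0, 0.0, -67.6]
force: [0.8, 0.2, -3.7]
opening: 0.0599
gripper_force: 29.9
```

Call:
{"fn": "send_rows", "kwargs": {
  "deltas": [
    [[-0.03, -0.02, -0.003], 0.037],
    [[-0.06, -0.04, -0.006], 0.075],
    [[-0.091, -0.059, -0.009], 0.112],
    [[-0.121, -0.079, -0.013], 0.15],
    [[-0.152, -0.099, -0.016], 0.187]
  ]
}}

```text
clock: 19.33
tool_pos: [0.5341, -0.1111, 0.1878]
orientation: [180.0, 0.0, -84.3]
force: [1.0, 0.7, -4.1]
opening: 0.0599
gripper_force: 29.9
```

Call:
{"fn": "send_rows", "kwargs": {
  "deltas": [
    [[-0.036, -0.01, -0.003], 0.037],
    [[-0.072, -0.02, -0.006], 0.075],
    [[-0.108, -0.03, -0.009], 0.112],
    [[-0.144, -0.041, -0.013], 0.15],
    [[-0.174, -0.05, -0.016], 0.187]
  ]
}}

```text
clock: 19.75
tool_pos: [0.5599, 0.0319, 0.2007]
orientation: [180.0, 0.0, -101.1]
force: [0.3, 0.3, -4.1]
opening: 0.0597
gripper_force: 29.9
```

Call:
{"fn": "send_rows", "kwargs": {
  "deltas": [
    [[0, 0, 0.01], 0],
    [[0, 0, 0.03], 0],
    [[0, 0, 0.05], 0],
    [[0, 0, 0.065], 0],
    [[0, 0, 0.075], 0]
  ]
}}

```text
clock: 20.17
tool_pos: [0.5591, 0.0297, 0.1388]
orientation: [179.9, -0.1, -101.0]
force: [-0.8, -0.7, -3.3]
opening: 0.0598
gripper_force: 29.9
```

```bash
python3 - <<'E'
from plan import *
plan([[*sk(-3,-87),.128,-101]])
E
```

```text
t 20.17 p [ 5.59100e-01  2.97000e-02  1.38800e-01 -1.00991e+02] F [-0.8 -0.7 -3.3] open 0.0598 skid [ -3.9 -86.9]
   [0.0001, -0.0012, 0.0135] 0.0001
--
```

Call:
{"fn": "send_rows", "kwargs": {
  "deltas": [
    [[0, 0, 0.003], 0],
    [[0, 0, 0.006], 0],
    [[0, 0, 0.009], 0],
    [[0, 0, 0.011], 0],
    [[0, 0, 0.0125], 0]
  ]
}}

```text
clock: 20.58
tool_pos: [0.5605, 0.0301, 0.1306]
orientation: [-180.0, 0.0, -101.0]
force: [0.8, 0.6, -3.5]
opening: 0.0599
gripper_force: 29.9
```

Call:
{"fn": "send_rows", "kwargs": {
  "deltas": [
    [[0, 0, 0.0005], 0],
    [[0, 0, 0.001], 0],
    [[0, 0, 0.0015], 0],
    [[0, 0, 0.002], 0],
    [[0, 0, 0.0025], 0]
  ]
}}

```text
clock: 21.0
tool_pos: [0.5603, 0.0302, 0.1282]
orientation: [-180.0, 0.0, -101.0]
force: [-0.0, -0.2, -2.9]
opening: 0.0597
gripper_force: 29.9
```

Call:
{"fn": "send_rows", "kwargs": {
  "deltas": [
    [[0, 0, 0.0005], 0],
    [[0, 0, 0.001], 0],
    [[0, 0, 0.0015], 0],
    [[0, 0, 0.002], 0],
    [[0, 0, 0.002], 0]
  ]
}}

```text
clock: 21.42
tool_pos: [0.5603, 0.0302, 0.1275]
orientation: [-180.0, 0.0, -101.0]
force: [-4.0, 2.5, 7.2]
opening: 0.0598
gripper_force: 29.9
```

Call:
{"fn": "send_rows", "kwargs": {
  "deltas": [
    [[0, 0, 0], 0],
    [[0, 0, 0], 0],
    [[0, 0, 0], 0],
    [[0, 0, 0], 0],
    [[0, 0, 0], 0]
  ],
  "gripper": 1
}}

```text
clock: 21.83
tool_pos: [0.5605, 0.0302, 0.1266]
orientation: [-180.0, 0.0, -101.0]
force: [-0.3, -0.0, 0.6]
opening: 0.0858
gripper_force: 0.0
```

Call:
{"fn": "send_rows", "kwargs": {
  "deltas": [
    [[0, 0, -0.03], 0],
    [[0, 0, -0.07], 0],
    [[0, 0, -0.11], 0],
    [[0.02, 0, -0.13], 0],
    [[0.05, 0, -0.14], 0]
  ]
}}

```text
clock: 22.25
tool_pos: [0.5543, -0.0081, 0.2418]
orientation: [-179.7, 0.1, -100.8]
force: [0.0, -0.2, -0.9]
opening: 0.0879
gripper_force: 0.0
```

Call:
{"fn": "send_rows", "kwargs": {
  "deltas": [
    [[0.05, 0, 0], 0],
    [[0.1, 0, 0], 0],
    [[0.15, 0, 0], 0],
    [[0.2, 0, 0], 0],
    [[0.25, 0, 0], 0]
  ],
  "gripper": 0
}}

```text
clock: 22.67
tool_pos: [0.514, -0.2071, 0.2388]
orientation: [-180.0, 0.0, -100.9]
force: [1.6, 0.5, -0.7]
opening: 0.0599
gripper_force: 0.0
```

```bash
python3 look.py -55,24,90 0,-85,90 60,14,90; python3 - <<'E'
from ov import *
from plan import Q
draw(ctrl.snapshot("top"),Q,(158,150,278,246),6,"pics/o5.png")
E
```

```text
t 22.67 p [   0.514    -0.2071    0.2388 -100.9479] F [ 1.6  0.5 -0.7] open 0.0599 skid [  -3. -328.]
-55,24,90 top [-55.9  25.1] 0.7 57
-55,24,90 scn [-56.9  27. ] 2.0 89
0,-85,90 scn [ -4.2 -84.9] 2.3 87
60,14,90 top [63.8 14. ] -0.3 53
60,14,90 scn [51.8 17.3] 0.0 226
```

View pics/o5.png

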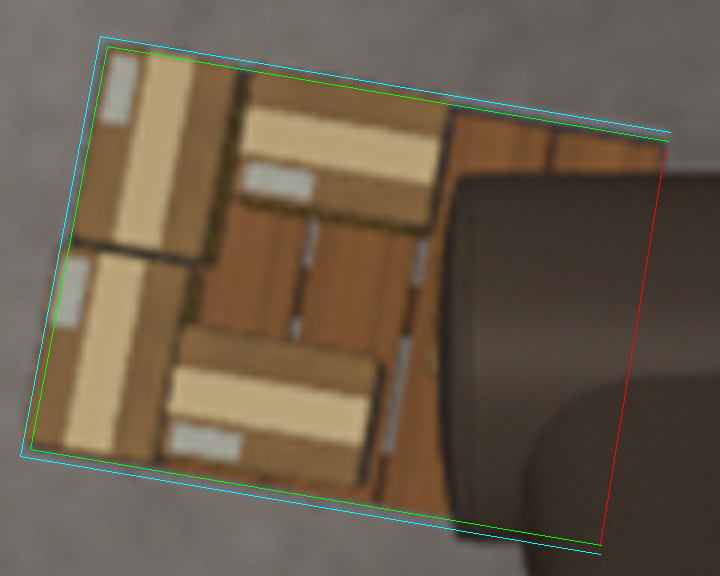

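Call:
{"fn": "send_rows", "kwargs": {
  "deltas": [
    [[-0.045, 0, 0], 0],
    [[-0.09, -0.001, 0], 0],
    [[-0.135, -0.003, 0], 0],
    [[-0.18, -0.004, 0], 0],
    [[-0.225, -0.006, 0], 0]
  ]
}}

```text
clock: 23.53
tool_pos: [0.5536, -0.0269, 0.2388]
orientation: [-180.0, 0.0, -100.9]
force: [1.2, -0.8, -0.1]
opening: 0.0006
gripper_force: 0.0
```

Call:
{"fn": "send_rows", "kwargs": {
  "deltas": [
    [[-0.045, 0, 0], 0],
    [[-0.09, 0, 0], 0],
    [[-0.135, 0, 0], 0],
    [[-0.18, 0, 0], 0],
    [[-0.216, 0, 0], 0]
  ]
}}

```text
clock: 23.95
tool_pos: [0.5864, 0.1438, 0.2387]
orientation: [-180.0, 0.0, -100.8]
force: [1.0, -0.3, -0.3]
opening: 0.001
gripper_force: 0.0
```

```bash
python3 - <<'E'
from plan import *
plan([[*sk(2,25),.109,-101]])
E
```

```text
t 23.95 p [   0.5864    0.1438    0.2387 -100.8149] F [ 1.  -0.3 -0.3] open 0.001 skid [ 1.2 30.2]
   [0.0065, -0.001, 0.1621] 0.0021
--
```

Call:
{"fn": "send_rows", "kwargs": {
  "deltas": [
    [[0.004, -0.001, 0.03], 0.002],
    [[0.0065, -0.001, 0.07], 0.002],
    [[0.0065, -0.001, 0.11], 0.002],
    [[0.0065, -0.001, 0.145], 0.002],
    [[0.0065, -0.001, 0.162], 0.002]
  ]
}}

```text
clock: 24.37
tool_pos: [0.5842, 0.1353, 0.1053]
orientation: [179.8, -0.1, -101.1]
force: [0.1, -0.3, 0.5]
opening: 0.001
gripper_force: 0.0
```

Call:
{"fn": "send_rows", "kwargs": {
  "deltas": [
    [[0, 0.002, 0], 0],
    [[0, 0.004, 0], 0],
    [[0, 0.006, 0], 0],
    [[0, 0.008, 0], 0],
    [[0, 0.01, 0], 0]
  ]
}}

```text
clock: 24.78
tool_pos: [0.5789, 0.1369, 0.1105]
orientation: [-179.9, 0.1, -101.1]
force: [0.1, -0.2, 0.0]
opening: 0.0007
gripper_force: 0.0
```

Call:
{"fn": "send_rows", "kwargs": {
  "deltas": [
    [[0, 0.001, 0], 0],
    [[0, 0.002, 0], 0],
    [[0, 0.003, 0], 0],
    [[0, 0.004, 0], 0],
    [[0, 0.004, 0], 0]
  ]
}}

```text
clock: 25.2
tool_pos: [0.5768, 0.1369, 0.1102]
orientation: [-179.8, 0.1, -101.1]
force: [4.0, -3.5, 3.3]
opening: 0.0004
gripper_force: 2.8
```

Call:
{"fn": "send_rows", "kwargs": {
  "deltas": [
    [[0, 0.001, 0], 0],
    [[0, 0.002, 0], 0],
    [[0, 0.003, 0], 0],
    [[0, 0.0035, 0], 0],
    [[0, 0.004, 0], 0]
  ]
}}

```text
clock: 25.62
tool_pos: [0.5736, 0.1365, 0.1102]
orientation: [-179.8, -0.0, -101.1]
force: [6.6, -9.6, 4.7]
opening: 0.0004
gripper_force: 4.6
```

Call:
{"fn": "send_rows", "kwargs": {
  "deltas": [
    [[0, 0.001, 0], 0],
    [[0, 0.002, 0], 0],
    [[0, 0.0025, 0], 0],
    [[0, 0.003, 0], 0],
    [[0, 0.003, 0], 0]
  ]
}}

```text
clock: 26.03
tool_pos: [0.572, 0.137, 0.1106]
orientation: [-179.8, 0.0, -101.1]
force: [9.1, -9.7, 4.5]
opening: 0.0006
gripper_force: 5.7
```

Call:
{"fn": "send_rows", "kwargs": {
  "deltas": [
    [[0, -0.005, 0], 0],
    [[0, -0.01, 0], 0],
    [[0, -0.012, -0.035], 0],
    [[0, -0.012, -0.07], 0],
    [[0, -0.012, -0.1], 0]
  ]
}}

```text
clock: 26.45
tool_pos: [0.5791, 0.1361, 0.1898]
orientation: [179.9, -0.0, -101.2]
force: [0.2, 0.2, 0.6]
opening: 0.0004
gripper_force: 0.0
```

Call:
{"fn": "send_rows", "kwargs": {
  "deltas": [
    [[0.03, 0.015, 0], 0],
    [[0.06, 0.03, 0], 0],
    [[0.09, 0.045, 0], 0],
    [[0.12, 0.06, 0], 0],
    [[0.138, 0.074, 0], 0]
  ]
}}

```text
clock: 26.87
tool_pos: [0.498, 0.0377, 0.1886]
orientation: [179.9, -0.0, -101.2]
force: [0.2, -0.2, 0.9]
opening: 0.0002
gripper_force: 0.0
```

```bash
python3 - <<'E'
from plan import *
plan([[*sk(-63,-86),.109,-101]])
E
python3 look.py -60,24,90 60,14,90 -46,99,0 46,94,0
```

```text
t 26.87 p [ 4.980000e-01  3.770000e-02  1.886000e-01 -1.012051e+02] F [ 0.2 -0.2  0.9] open 0.0002 skid [-65.4 -90.7]
   [-0.0059, -0.0029, 0.0995] -0.0023
--
t 26.87 p [ 4.980000e-01  3.770000e-02  1.886000e-01 -1.012051e+02] F [ 0.2 -0.2  0.9] open 0.0002 skid [-65.4 -90.7]
-60,24,90 top [-57.5  26.9] -0.5 535
-60,24,90 scn [-62.8  26.4] 0.3 112
60,14,90 top [65.8 14.2] 1.0 63
60,14,90 scn [56.6 13. ] 3.1 211
-46,99,0 top [-45.4  99.9] -5.1 103
-46,99,0 scn [-60.1 105.8] -11.8 230
46,94,0 scn [41.7 98.8] -8.4 194
```

Call:
{"fn": "send_rows", "kwargs": {
  "deltas": [
    [[-0.006, -0.003, 0.02], -0.002],
    [[-0.006, -0.003, 0.045], -0.002],
    [[-0.006, -0.003, 0.07], -0.002],
    [[-0.006, -0.003, 0.09], -0.002],
    [[-0.006, -0.003, 0.0995], -0.002]
  ]
}}

```text
clock: 27.78
tool_pos: [0.5022, 0.0434, 0.1072]
orientation: [179.8, -0.1, -101.0]
force: [0.2, -0.8, -0.3]
opening: 0.0006
gripper_force: 0.0
```

Call:
{"fn": "send_rows", "kwargs": {
  "deltas": [
    [[0, -0.002, 0], 0],
    [[0, -0.004, 0], 0],
    [[0, -0.006, 0], 0],
    [[0, -0.008, 0], 0],
    [[0, -0.009, 0], 0]
  ]
}}

```text
clock: 28.2
tool_pos: [0.5106, 0.0424, 0.1102]
orientation: [-179.9, 0.1, -101.0]
force: [-4.0, 4.6, 3.9]
opening: 0.0004
gripper_force: 2.6
```

Call:
{"fn": "send_rows", "kwargs": {
  "deltas": [
    [[0, -0.001, 0], 0],
    [[0, -0.002, 0], 0],
    [[0, -0.003, 0], 0],
    [[0, -0.004, 0], 0],
    [[0, -0.006, 0], 0]
  ]
}}

```text
clock: 28.62
tool_pos: [0.5136, 0.0411, 0.1102]
orientation: [179.9, -0.0, -101.0]
force: [-8.7, 2.9, 10.1]
opening: 0.0007
gripper_force: 5.8
```

```bash
python3 look.py -1,-86,90
```

```text
t 28.62 p [ 5.136000e-01  4.110000e-02  1.102000e-01 -1.009861e+02] F [-8.7  2.9 10.1] open 0.0007 skid [-50.7 -84.4]
-1,-86,90 scn [ -0.3 -84.4] 5.2 382
```

Call:
{"fn": "send_rows", "kwargs": {
  "deltas": [
    [[0, 0.006, 0], 0],
    [[0, 0.012, 0], 0],
    [[0.01, 0.012, -0.035], 0],
    [[0.03, 0.012, -0.06], 0],
    [[0.055, 0.0, -0.075], 0]
  ]
}}

```text
clock: 29.23
tool_pos: [0.5061, -0.0016, 0.1716]
orientation: [-179.9, 0.1, -100.9]
force: [0.4, -0.3, -0.5]
opening: 0.0007
gripper_force: 0.0
```

Call:
{"fn": "send_rows", "kwargs": {
  "deltas": [
    [[0.025, -0.02, 0], 0],
    [[0.036, -0.04, 0], 0],
    [[0.036, -0.064, 0.0], 0],
    [[0.036, -0.064, 0.0], 0],
    [[0.036, -0.064, 0], 0]
  ]
}}

```text
clock: 29.65
tool_pos: [0.5515, -0.0404, 0.1692]
orientation: [-180.0, 0.0, -101.0]
force: [0.4, 0.1, -0.9]
opening: 0.0002
gripper_force: 0.0
```

```bash
python3 - <<'E'
from plan import *
from ov import draw
plan([[*sk(0.3,-152),.109,-101]])
S=ctrl.snapshot("scene"); draw(S,Q,(205,110,335,215),6,"pics/o6.png")
E
python3 look.py 0,-86,90 -62,24,90
```

```text
t 29.65 p [ 5.515000e-01 -4.040000e-02  1.692000e-01 -1.010454e+02] F [ 0.4  0.1 -0.9] open 0.0002 skid [   2.  -157.2]
   [-0.0064, 0.0021, 0.0752] -0.0005
--
t 29.7 p [ 5.5080e-01 -4.0100e-02  1.6910e-01 -1.0102e+02] F [-1.2 -0.   0.7] open 0.0006 skid [   1.3 -157.1]
0,-86,90 scn [ -0.3 -82.6] 0.4 284
-62,24,90 scn [-64.6  25.6] -4.7 68
```

View pics/o6.png

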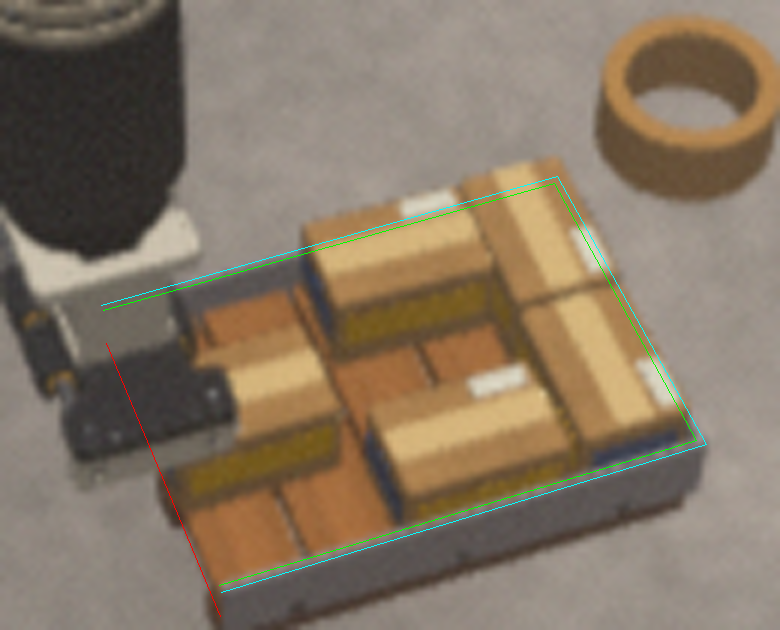

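The scene view shows carton b at (180–340, 330–500) lined up with the free middle slot, and the −x carton beside its rim.

Call:
{"fn": "send_rows", "kwargs": {
  "deltas": [
    [[0, 0.002, 0.015], 0],
    [[0, 0.002, 0.035], 0],
    [[0, 0.002, 0.055], 0],
    [[0, 0.002, 0.07], 0],
    [[0, 0.002, 0.075], 0]
  ]
}}

```text
clock: 30.42
tool_pos: [0.5485, -0.0397, 0.1077]
orientation: [179.9, -0.1, -101.0]
force: [-0.8, -0.2, -0.7]
opening: 0.0003
gripper_force: 0.0
```

Call:
{"fn": "send_rows", "kwargs": {
  "deltas": [
    [[-0.004, 0, 0], 0],
    [[-0.009, 0, 0], 0],
    [[-0.014, 0, 0], 0],
    [[-0.019, 0, 0], 0],
    [[-0.023, 0, 0], 0]
  ]
}}

```text
clock: 30.83
tool_pos: [0.5533, -0.0215, 0.1103]
orientation: [-180.0, -0.0, -100.9]
force: [-1.3, -6.4, 4.8]
opening: 0.0008
gripper_force: 3.0
```

Call:
{"fn": "send_rows", "kwargs": {
  "deltas": [
    [[-0.004, 0, 0], 0],
    [[-0.008, 0, 0], 0],
    [[-0.012, 0, 0], 0],
    [[-0.016, 0, 0], 0],
    [[-0.02, 0, 0], 0]
  ]
}}

```text
clock: 31.25
tool_pos: [0.5563, -0.0063, 0.1103]
orientation: [-180.0, -0.0, -101.0]
force: [-0.9, -5.2, 4.2]
opening: 0.0004
gripper_force: 3.0
```

Call:
{"fn": "send_rows", "kwargs": {
  "deltas": [
    [[-0.004, 0, 0], 0],
    [[-0.008, 0, 0], 0],
    [[-0.012, 0, 0], 0],
    [[-0.016, 0, 0], 0],
    [[-0.02, 0, 0], 0]
  ]
}}

```text
clock: 31.67
tool_pos: [0.5593, 0.0094, 0.1103]
orientation: [-180.0, -0.0, -101.0]
force: [-1.1, -5.4, 5.0]
opening: 0.0005
gripper_force: 3.1
```

```bash
python3 look.py 0,-58,90 -62,24,90
```

```text
t 31.67 p [ 5.5930e-01  9.4000e-03  1.1030e-01 -1.0097e+02] F [-1.1 -5.4  5. ] open 0.0005 skid [   0.2 -106.9]
0,-58,90 scn [-12.3 -39.6] -20.8 532
-62,24,90 scn [-65.6  26.4] -12.1 178
```

Call:
{"fn": "send_rows", "kwargs": {
  "deltas": [
    [[-0.005, 0, 0], 0],
    [[-0.01, 0, 0], 0],
    [[-0.015, 0, 0], 0],
    [[-0.02, 0, 0], 0],
    [[-0.024, 0, 0], 0]
  ]
}}

```text
clock: 32.38
tool_pos: [0.5627, 0.0283, 0.1096]
orientation: [180.0, -0.0, -101.0]
force: [-0.6, -5.2, 4.5]
opening: 0.0007
gripper_force: 2.9
```

Call:
{"fn": "send_rows", "kwargs": {
  "deltas": [
    [[-0.005, 0, 0], 0],
    [[-0.01, 0, 0], 0],
    [[-0.015, 0, 0], 0],
    [[-0.02, 0, 0], 0],
    [[-0.024, 0, 0], 0]
  ]
}}

```text
clock: 32.8
tool_pos: [0.5664, 0.0471, 0.1095]
orientation: [180.0, -0.0, -101.0]
force: [-0.4, -5.9, 5.3]
opening: 0.0007
gripper_force: 3.0
```

Call:
{"fn": "send_rows", "kwargs": {
  "deltas": [
    [[-0.004, 0, 0], 0],
    [[-0.008, 0, 0], 0],
    [[-0.012, 0, 0], 0],
    [[-0.016, 0, 0], 0],
    [[-0.02, 0, 0], 0]
  ]
}}

```text
clock: 33.22
tool_pos: [0.5694, 0.0626, 0.1095]
orientation: [180.0, -0.1, -101.0]
force: [-1.4, -6.2, 4.6]
opening: 0.0009
gripper_force: 3.1
```

Call:
{"fn": "send_rows", "kwargs": {
  "deltas": [
    [[0.01, 0, 0], 0],
    [[0.025, 0, 0], 0],
    [[0.03, -0.025, 0], 0],
    [[0.03, -0.06, 0], 0],
    [[0.03, -0.078, 0], 0]
  ]
}}

```text
clock: 33.63
tool_pos: [0.6282, 0.0264, 0.1095]
orientation: [-179.9, 0.0, -101.0]
force: [1.3, 0.5, -0.5]
opening: 0.0007
gripper_force: 0.0
```

Call:
{"fn": "send_rows", "kwargs": {
  "deltas": [
    [[-0.006, 0, 0], 0],
    [[-0.012, 0, 0], 0],
    [[-0.018, 0, 0], 0],
    [[-0.023, 0, 0], 0],
    [[-0.026, 0, 0], 0]
  ]
}}

```text
clock: 34.05
tool_pos: [0.6298, 0.0488, 0.1095]
orientation: [180.0, 0.0, -100.9]
force: [-0.2, -0.6, -0.4]
opening: 0.0006
gripper_force: 0.0
```

Call:
{"fn": "send_rows", "kwargs": {
  "deltas": [
    [[-0.003, 0, 0], 0],
    [[-0.006, 0, 0], 0],
    [[-0.009, 0, 0], 0],
    [[-0.012, 0, 0], 0],
    [[-0.014, 0, 0], 0]
  ]
}}

```text
clock: 34.47
tool_pos: [0.6324, 0.0595, 0.1094]
orientation: [-180.0, 0.0, -101.0]
force: [0.4, -0.1, -0.3]
opening: 0.0008
gripper_force: 0.0
```

```bash
python3 - <<'E'
from plan import *
plan([])
E
```

```text
t 34.47 p [ 6.324000e-01  5.950000e-02  1.094000e-01 -1.009665e+02] F [ 0.4 -0.1 -0.3] open 0.0008 skid [ 62.4 -43.7]
```

Call:
{"fn": "send_rows", "kwargs": {
  "deltas": [
    [[-0.002, 0, 0], 0],
    [[-0.004, 0, 0], 0],
    [[-0.006, 0, 0], 0],
    [[-0.008, 0, 0], 0],
    [[-0.009, 0, 0], 0]
  ]
}}

```text
clock: 34.88
tool_pos: [0.6336, 0.0659, 0.1094]
orientation: [180.0, -0.0, -101.0]
force: [-1.0, -3.4, 1.0]
opening: 0.0003
gripper_force: 1.8
```

Call:
{"fn": "send_rows", "kwargs": {
  "deltas": [
    [[-0.001, 0, 0], 0],
    [[-0.002, 0, 0], 0],
    [[-0.003, 0, 0], 0],
    [[-0.004, 0, 0], 0],
    [[-0.005, 0, 0], 0]
  ]
}}

```text
clock: 35.3
tool_pos: [0.6343, 0.0695, 0.1094]
orientation: [180.0, -0.1, -101.0]
force: [0.1, -7.1, 1.1]
opening: 0.0005
gripper_force: 3.5
```

Call:
{"fn": "send_rows", "kwargs": {
  "deltas": [
    [[-0.001, 0, 0], 0],
    [[-0.002, 0, 0], 0],
    [[-0.003, 0, 0], 0],
    [[-0.0035, 0, 0], 0],
    [[-0.004, 0, 0], 0]
  ]
}}

```text
clock: 35.72
tool_pos: [0.6348, 0.0725, 0.1094]
orientation: [180.0, -0.1, -101.0]
force: [-1.3, -7.7, 3.0]
opening: 0.0001
gripper_force: 3.6
```

Call:
{"fn": "send_rows", "kwargs": {
  "deltas": [
    [[-0.001, 0, 0], 0],
    [[-0.0015, 0, 0], 0],
    [[-0.002, 0, 0], 0],
    [[-0.0025, 0, 0], 0],
    [[-0.003, 0, 0], 0]
  ]
}}

```text
clock: 36.13
tool_pos: [0.6349, 0.0733, 0.1094]
orientation: [179.9, -0.2, -101.0]
force: [-1.1, -16.1, 3.5]
opening: 0.0004
gripper_force: 7.9
```

Call:
{"fn": "send_rows", "kwargs": {
  "deltas": [
    [[-0.0005, 0, 0], 0],
    [[-0.001, 0, 0], 0],
    [[-0.0015, 0, 0], 0],
    [[-0.002, 0, 0], 0],
    [[-0.0025, 0, 0], 0]
  ]
}}

```text
clock: 36.55
tool_pos: [0.6349, 0.0735, 0.1094]
orientation: [179.9, -0.3, -101.0]
force: [-1.0, -25.1, 3.8]
opening: 0.0003
gripper_force: 12.0
```

Call:
{"fn": "send_rows", "kwargs": {
  "deltas": [
    [[0.015, 0, 0], 0],
    [[0.04, 0, 0], 0],
    [[0.045, 0.025, 0], 0],
    [[0.045, 0.06, 0], 0],
    [[0.045, 0.078, 0], 0]
  ]
}}

```text
clock: 36.97
tool_pos: [0.5657, 0.054, 0.1089]
orientation: [180.0, 0.0, -101.1]
force: [-1.6, -0.6, -0.3]
opening: 0.0003
gripper_force: 0.0
```

Call:
{"fn": "send_rows", "kwargs": {
  "deltas": [
    [[-0.005, 0, 0], 0],
    [[-0.01, 0, 0], 0],
    [[-0.015, 0, 0], 0],
    [[-0.02, 0, 0], 0],
    [[-0.024, 0, 0], 0]
  ]
}}

```text
clock: 37.38
tool_pos: [0.5723, 0.0729, 0.1097]
orientation: [-180.0, -0.1, -101.0]
force: [-1.2, -5.4, 4.9]
opening: 0.0004
gripper_force: 3.2
```

Call:
{"fn": "send_rows", "kwargs": {
  "deltas": [
    [[-0.003, 0, 0], 0],
    [[-0.006, 0, 0], 0],
    [[-0.009, 0, 0], 0],
    [[-0.011, 0, 0], 0],
    [[-0.013, 0, 0], 0]
  ]
}}

```text
clock: 37.8
tool_pos: [0.5743, 0.0827, 0.1096]
orientation: [180.0, -0.1, -101.0]
force: [-0.3, -9.6, 6.4]
opening: 0.0008
gripper_force: 4.6
```

```bash
python3 - <<'E'
from plan import *
plan([])
E
```

```text
t 37.8 p [ 5.743000e-01  8.270000e-02  1.096000e-01 -1.009751e+02] F [-0.3 -9.6  6.4] open 0.0008 skid [  0.9 -32. ]
```

Call:
{"fn": "send_rows", "kwargs": {
  "deltas": [
    [[-0.0005, 0, 0], 0],
    [[-0.001, 0, 0], 0],
    [[-0.0015, 0, 0], 0],
    [[-0.002, 0, 0], 0],
    [[-0.0025, 0, 0], 0]
  ]
}}

```text
clock: 38.22
tool_pos: [0.5745, 0.0842, 0.1096]
orientation: [180.0, -0.1, -101.0]
force: [-0.8, -9.5, 7.1]
opening: 0.0003
gripper_force: 4.5
```

Call:
{"fn": "send_rows", "kwargs": {
  "deltas": [
    [[-0.0005, 0, 0], 0],
    [[-0.001, 0, 0], 0],
    [[-0.0015, 0, 0], 0],
    [[-0.002, 0, 0], 0],
    [[-0.0025, 0, 0], 0]
  ]
}}

```text
clock: 38.63
tool_pos: [0.5747, 0.085, 0.1096]
orientation: [179.9, -0.2, -101.0]
force: [0.3, -17.8, 8.0]
opening: 0.0005
gripper_force: 8.5
```

Call:
{"fn": "send_rows", "kwargs": {
  "deltas": [
    [[-0.0005, 0, 0], 0],
    [[-0.001, 0, 0], 0],
    [[-0.0015, 0, 0], 0],
    [[-0.002, 0, 0], 0],
    [[-0.0025, 0, 0], 0]
  ]
}}

```text
clock: 39.05
tool_pos: [0.5747, 0.0851, 0.1096]
orientation: [179.9, -0.3, -101.0]
force: [1.8, -27.2, 8.5]
opening: 0.0004
gripper_force: 13.0
```

```bash
python3 - <<'E'
from plan import *
plan([])
E
```

```text
t 39.05 p [ 5.747000e-01  8.510000e-02  1.096000e-01 -1.010282e+02] F [  1.8 -27.2   8.5] open 0.0004 skid [  0.8 -29.5]
```

Call:
{"fn": "send_rows", "kwargs": {
  "deltas": [
    [[0.01, 0, 0], 0],
    [[0.025, 0, 0], 0],
    [[0.028, 0.025, 0], 0],
    [[0.028, 0.06, 0], 0],
    [[0.028, 0.077, 0], 0]
  ]
}}

```text
clock: 39.47
tool_pos: [0.508, 0.0785, 0.1088]
orientation: [179.9, 0.0, -101.1]
force: [-0.8, -0.3, -0.2]
opening: 0.0004
gripper_force: 0.0
```

Call:
{"fn": "send_rows", "kwargs": {
  "deltas": [
    [[-0.004, 0, 0], 0],
    [[-0.008, 0, 0], 0],
    [[-0.011, 0, 0], 0],
    [[-0.014, 0, 0], 0],
    [[-0.016, 0, 0], 0]
  ]
}}

```text
clock: 39.88
tool_pos: [0.5132, 0.0919, 0.1092]
orientation: [-180.0, 0.0, -101.0]
force: [0.6, -0.5, 0.0]
opening: 0.0004
gripper_force: 0.0
```

```bash
python3 - <<'E'
from plan import *
plan([])
E
```

```text
t 39.88 p [ 5.132000e-01  9.190000e-02  1.092000e-01 -1.009821e+02] F [ 0.6 -0.5  0. ] open 0.0004 skid [-60.8 -34.7]
```

Call:
{"fn": "send_rows", "kwargs": {
  "deltas": [
    [[-0.001, 0, 0], 0],
    [[-0.002, 0, 0], 0],
    [[-0.003, 0, 0], 0],
    [[-0.004, 0, 0], 0],
    [[-0.005, 0, 0], 0]
  ]
}}

```text
clock: 40.3
tool_pos: [0.5131, 0.0952, 0.1093]
orientation: [180.0, -0.0, -101.0]
force: [0.7, -2.4, -0.6]
opening: 0.0001
gripper_force: 1.4
```

Call:
{"fn": "send_rows", "kwargs": {
  "deltas": [
    [[-0.0005, 0, 0], 0],
    [[-0.001, 0, 0], 0],
    [[-0.002, 0, 0], 0],
    [[-0.0025, 0, 0], 0],
    [[-0.003, 0, 0], 0]
  ]
}}

```text
clock: 40.72
tool_pos: [0.5131, 0.0957, 0.1094]
orientation: [179.9, -0.2, -101.0]
force: [4.0, -14.5, 2.0]
opening: 0.0004
gripper_force: 6.6
```

Call:
{"fn": "send_rows", "kwargs": {
  "deltas": [
    [[-0.0005, 0, 0], 0],
    [[-0.001, 0, 0], 0],
    [[-0.0015, 0, 0], 0],
    [[-0.002, 0, 0], 0],
    [[-0.0025, 0, 0], 0]
  ]
}}

```text
clock: 41.13
tool_pos: [0.5131, 0.096, 0.1094]
orientation: [179.9, -0.3, -101.1]
force: [6.3, -24.5, 4.1]
opening: 0.0006
gripper_force: 11.1
```

Call:
{"fn": "send_rows", "kwargs": {
  "deltas": [
    [[0, 0, 0], 0],
    [[0, 0, 0], 0],
    [[0, 0, 0], 0],
    [[0, 0, 0], 0],
    [[0, 0, 0], 0]
  ]
}}

```text
clock: 41.55
tool_pos: [0.5131, 0.096, 0.1094]
orientation: [179.9, -0.3, -101.1]
force: [5.2, -21.9, 3.7]
opening: 0.0001
gripper_force: 10.1
```

```bash
python3 - <<'E'
from plan import *
plan([])
E
```

```text
t 41.55 p [ 5.131000e-01  9.600000e-02  1.094000e-01 -1.010633e+02] F [  5.2 -21.9   3.7] open 0.0001 skid [-61.7 -30.6]
```

Call:
{"fn": "send_rows", "kwargs": {
  "deltas": [
    [[0.015, 0, 0], 0],
    [[0.04, 0, 0], 0],
    [[0.06, 0, -0.04], 0],
    [[0.09, 0, -0.08], 0],
    [[0.13, 0, -0.12], 0]
  ]
}}

```text
clock: 41.97
tool_pos: [0.4945, -0.0003, 0.2041]
orientation: [180.0, -0.0, -100.9]
force: [1.3, 1.0, 0.1]
opening: 0.0004
gripper_force: 0.0
```

Call:
{"fn": "send_rows", "kwargs": {
  "deltas": [
    [[0.05, 0, 0], 0],
    [[0.1, 0, 0], 0],
    [[0.15, 0, 0], 0],
    [[0.2, 0, 0], 0],
    [[0.25, 0, 0], 0]
  ]
}}

```text
clock: 42.38
tool_pos: [0.4558, -0.1978, 0.2033]
orientation: [-179.9, 0.0, -100.9]
force: [0.7, 0.1, 0.1]
opening: 0.0006
gripper_force: 0.0
```

```bash
python3 look.py -62,25,90 0,25,90 62,25,90 -46,100,0 46,100,0 | grep -v scn; python3 - <<'E'
from ov import *
from plan import Q
draw(ctrl.snapshot("top"),Q,(158,150,238,236),6.9,"pics/o7.png")
E
```

```text
t 42.38 p [   0.4558   -0.1978    0.2033 -100.9377] F [0.7 0.1 0.1] open 0.0006 skid [ -61.8 -330. ]
-62,25,90 top [-59.6  23.7] -1.2 66
0,25,90 top [ 3.1 23.7] 0.0 54
62,25,90 top [67.2 25.8] -1.1 140
-46,100,0 top [-47.3 101.9] -0.2 108
46,100,0 top [ 49.  102.9] 1.9 148
```

View pics/o7.png

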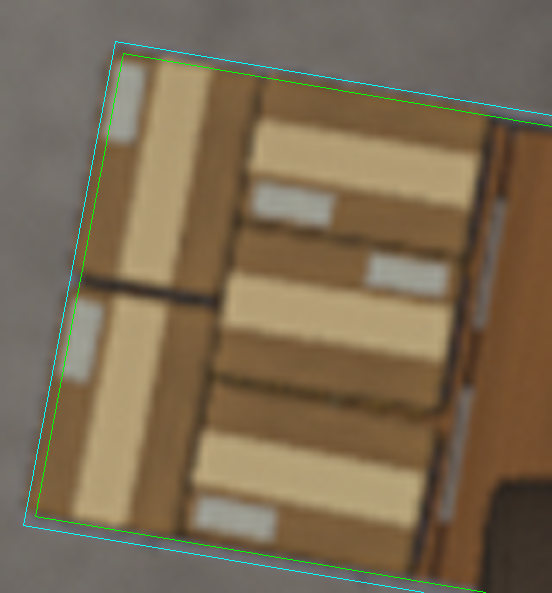

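Top view: all five are interlocked, with the front row at x 190–490 and the back row against the rim at left. The −x carton looks about 1° skewed, so I'll do one gentle squaring push across it and its neighbour.

Call:
{"fn": "send_rows", "kwargs": {
  "deltas": [
    [[-0.045, -0.005, 0], 0],
    [[-0.09, -0.01, 0], 0],
    [[-0.135, -0.015, 0], 0],
    [[-0.18, -0.02, 0], 0],
    [[-0.225, -0.027, 0], 0]
  ]
}}

```text
clock: 43.45
tool_pos: [0.512, -0.0217, 0.203]
orientation: [-180.0, 0.0, -101.0]
force: [0.6, -0.2, -0.1]
opening: 0.0003
gripper_force: 0.0
```

Call:
{"fn": "send_rows", "kwargs": {
  "deltas": [
    [[-0.04, 0, 0.01], 0],
    [[-0.08, 0, 0.03], 0],
    [[-0.105, 0, 0.065], 0],
    [[-0.105, 0, 0.1], 0],
    [[-0.105, 0, 0.118], 0]
  ]
}}

```text
clock: 43.87
tool_pos: [0.5269, 0.0602, 0.1057]
orientation: [179.9, -0.1, -100.8]
force: [-0.5, 0.1, 0.2]
opening: 0.0005
gripper_force: 0.0
```

```bash
python3 - <<'E'
from plan import *
plan([[*sk(-40,-34),.109,-101]])
E
```

```text
t 43.87 p [ 5.269000e-01  6.020000e-02  1.057000e-01 -1.008401e+02] F [-0.5  0.1  0.2] open 0.0005 skid [-41.3 -63.1]
   [-0.0364, -0.0017, -0.0042] 0.0018
--
```

Call:
{"fn": "send_rows", "kwargs": {
  "deltas": [
    [[-0.008, 0, 0], 0.001],
    [[-0.016, 0, 0], 0.001],
    [[-0.024, 0, 0], 0.001],
    [[-0.031, 0, 0], 0.001],
    [[-0.036, 0, 0], 0.001]
  ]
}}

```text
clock: 44.28
tool_pos: [0.5345, 0.0881, 0.1098]
orientation: [-179.9, 0.1, -101.0]
force: [0.4, 0.1, -0.3]
opening: 0.0007
gripper_force: 0.0
```

Call:
{"fn": "send_rows", "kwargs": {
  "deltas": [
    [[-0.001, 0, 0], 0],
    [[-0.002, 0, 0], 0],
    [[-0.003, 0, 0], 0],
    [[-0.004, 0, 0], 0],
    [[-0.005, 0, 0], 0]
  ]
}}

```text
clock: 44.7
tool_pos: [0.5342, 0.0908, 0.1085]
orientation: [-180.0, 0.0, -101.1]
force: [0.1, -0.2, 0.6]
opening: 0.0007
gripper_force: 0.0
```

Call:
{"fn": "send_rows", "kwargs": {
  "deltas": [
    [[-0.0005, 0, 0], 0],
    [[-0.001, 0, 0], 0],
    [[-0.0015, 0, 0], 0],
    [[-0.002, 0, 0], 0],
    [[-0.0025, 0, 0], 0]
  ]
}}

```text
clock: 45.12
tool_pos: [0.5343, 0.0916, 0.1084]
orientation: [180.0, -0.1, -101.1]
force: [1.9, -9.8, 1.5]
opening: 0.0003
gripper_force: 4.8
```

```bash
python3 - <<'E'
from plan import *
plan([])
E
```

```text
t 45.12 p [ 5.343000e-01  9.160000e-02  1.084000e-01 -1.010726e+02] F [ 1.9 -9.8  1.5] open 0.0003 skid [-40.  -30.9]
```

Call:
{"fn": "send_rows", "kwargs": {
  "deltas": [
    [[-0.0005, 0, 0], 0],
    [[-0.001, 0, 0], 0],
    [[-0.0015, 0, 0], 0],
    [[-0.002, 0, 0], 0],
    [[-0.0025, 0, 0], 0]
  ]
}}

```text
clock: 45.53
tool_pos: [0.5344, 0.0919, 0.1084]
orientation: [179.9, -0.3, -101.1]
force: [3.6, -19.5, 3.4]
opening: 0.0003
gripper_force: 9.4
```

Call:
{"fn": "send_rows", "kwargs": {
  "deltas": [
    [[-0.0005, 0, 0], 0],
    [[-0.001, 0, 0], 0],
    [[-0.0015, 0, 0], 0],
    [[-0.002, 0, 0], 0],
    [[-0.0025, 0, 0], 0]
  ]
}}

```text
clock: 45.95
tool_pos: [0.5344, 0.0921, 0.1085]
orientation: [179.9, -0.4, -101.1]
force: [6.3, -30.4, 5.6]
opening: 0.0005
gripper_force: 13.9
```

```bash
python3 - <<'E'
from plan import *
plan([])
E
```

```text
t 45.95 p [ 5.344000e-01  9.210000e-02  1.085000e-01 -1.011036e+02] F [  6.3 -30.4   5.6] open 0.0005 skid [-40.  -30.4]
```

Call:
{"fn": "send_rows", "kwargs": {
  "deltas": [
    [[0.01, 0, 0], 0],
    [[0.03, 0, 0], 0],
    [[0.06, 0, -0.04], 0],
    [[0.09, 0, -0.08], 0],
    [[0.13, 0, -0.12], 0]
  ]
}}

```text
clock: 46.37
tool_pos: [0.5155, -0.0035, 0.2029]
orientation: [180.0, -0.0, -101.0]
force: [2.4, 0.9, 0.7]
opening: 0.0004
gripper_force: 0.0
```

Call:
{"fn": "send_rows", "kwargs": {
  "deltas": [
    [[0.05, 0, 0], 0],
    [[0.1, 0, 0], 0],
    [[0.15, 0, 0], 0],
    [[0.2, 0, 0], 0],
    [[0.25, 0, 0], 0]
  ]
}}

```text
clock: 46.78
tool_pos: [0.4765, -0.2008, 0.2022]
orientation: [-179.9, 0.0, -101.0]
force: [0.9, -0.2, -0.9]
opening: 0.0002
gripper_force: 0.0
```

```bash
python3 look.py -60,25,90 2,25,90 63,25,90 -46,100,0 46,100,0 | grep -v scn;  python3 - <<'E'
from ov import *
from plan import Q
draw(ctrl.snapshot("top"),Q,(158,150,238,236),6.9,"pics/o8.png")
E
```

```text
t 46.78 p [   0.4765   -0.2008    0.2022 -101.0375] F [ 0.9 -0.2 -0.9] open 0.0002 skid [ -41. -329.]
-60,25,90 top [-60.1  24.5] -0.5 48
2,25,90 top [ 3.8 24.7] 1.0 48
63,25,90 top [65.  24.6] 2.7 83
46,100,0 top [ 48.1 101. ] -1.7 119
```

View pics/o8.png

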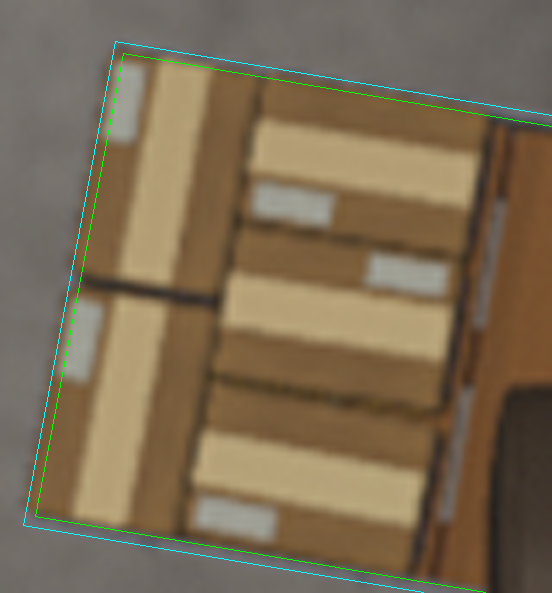

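Front row centres now measure y = 24.5, 24.7 and 24.6 mm (home 25). The back row sits against the rim and everything is flush. I'm handing in.

```bash
python3 -c "
from plant import ctrl
print(ctrl.close_job())"
```

```text
the job is handed in; nothing more can be done
None
```

I added both bench cartons and slid all five home, then handed the job in at about 47 s: the last camera check put the front row within 1 mm of home and the back row against the rim, though the left (−x) front carton may still sit up to about 1 mm short and about 1° skewed.

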